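# Lock back the sprung ejector of a mould half with its clamp bar

## Robot

A 6-joint arm with a two-finger parallel gripper is mounted at the origin on a cart in front of the work surface, level with it; the furniture and walls round the work are solid. World frame = base frame: x ahead of the robot, y to its left, z up, the work surface at z = 0. Lengths are in m, angles in rad, forces in N, time in s.
With the tool pointing down it reaches from about 0.325 to 0.85 m from the base axis. Payload 4.4 kg.
Tool frame: the origin (TCP) lies at the very end of the fingers, on their centre line; the grasp point (between the pads) lies 19 mm behind it; z points along the fingers, y is the line along which they close (so a half turn about z gives the same grasp; the last joint's range is limited). The gripper opens to 94 mm and grips with 3 to 60 N. Pads are 16 mm wide; open, the fingers measure 119 mm over their backs; the gripper's body (75 mm by 177 mm) begins 78 mm behind the grasp point.
Start: joints at [-1.357, 0.207, 1.542, -0, 1.393, -0.15], TCP at [0.205, -0.537, 0.176] pointing down, gripper open.
Joint ranges: [-2.73, 2.73], [-0.86, 2.22], [0.23, 2.46], [-1.11, 4.25], [0.08, 2.63], [-2.82, 2.82]. Speed limits (rad/s): [2.79, 2.79, 3.14, 3.14, 3.14, 3.14].

## Interface

Orientations are given as a unit quaternion [w, x, y, z].
In Python, from rig import * gives the robot as it stands. The module is installed in compiled form; this text tells all that it offers.
- The arm moves only by the tool step_arm, never from a script. Its argument "plan" is a list of rows, each an object of numbers: "x", "y", "z": the shift along the tool's x, y, z in mm; "turn": the turn about the tool's z in units of 6 degrees (1.0 is 6 degrees). In form: [{"x": .., "y": .., "z": .., "turn": ..}, ...]. A call has 1 to 20 rows; each row shifts and turns the commanded pose from where the row before left it, along the tool's axes as they then stand; what a row does not reach is not made up. A row lasts 1/12 s, in which the tool goes at most 41.7 mm and 7.16 degrees, less where a joint would pass 70% of its speed; a pose out of reach is approached as far as the arm can. A call with a gripper value outside its range is refused whole. "grip" is the opening, from 0 (shut) to 1 (fully open), set as the call begins (left out, the last holds). The fingers move at their own pace and stop on an object; the grip force is fixed at half the most. Time passes only in rows, so rows that do not move let the fingers close. It gives the time, the measured TCP pose, the force, the opening and the grip force at its end, in the units of the state.
- read_state(): the state, without advancing time (a new reading comes with each control period).
- grab_frame(name): name is "scene" or "top" or "wrist"; returns a dict with "pixels" (384x512x3 uint8, red, green, blue), "intrinsics" (3x3 intrinsics, pixels), "k1" (the pictures are not rectified: a ray, as slopes to the right and down, at radius r is drawn at 1 + k1 r^2 times it, then the intrinsics apply), "rvec" (rotation vector, rad) and "tvec" (3), from world to camera coordinates, as OpenCV has them. Camera axes: x right, y down, z forward; pixel columns grow to the right and rows downward; lengths in m; the calibration is good to about 2 mm. A picture is of the moment at which its call begins. There is no depth.
- close_job(): hands the job in; it is judged then, once.
Trained networks look in the newest picture that a camera, given by its name, has taken for a name from the list of things; names that differ only in an ending like _2 or _b are one class to them, and where a whole thing is asked for, a point or a joint stands for the part that bears it (a point fixed in the world has none). Each returns a list of dicts, best first, with "confidence" (0 to 1); they miss things now and then, are a little off and sometimes report something else, mostly with a low value. They report only what shows in the picture. A call takes as long as a camera call. They do not tell look-alikes from the thing itself.
- masks_of(camera, name): "mask" (384x512 bool, what is visible of it) and "rect" ([centre column, centre row, width, height] in pixels, round what is visible of it).
- pinpoint(camera, name): "position" ([row, column] in pixels: a listed point, or the origin of a listed thing).
The state is a dict: "clock": time; "joints": joint angles; "joint_vel": joint speeds; "tau": joint torques, N m; "eef_pos": TCP position; "eef_rot": TCP orientation; "contact_force": force on the tool from outside, world axes, zero at the start; "torque": the same for the moment, N m; "gripper_width": opening from 0.0 (shut) to 1.0 (fully open); "grip_force": force on a finger pad.
Only numpy, scipy, OpenCV 4.12 (cv2) and the standard library are available. Lean on these libraries where they do the work, as an engineer would, in place of code of your own. Each camera call takes 0.05 s, during which the arm holds its last target. There are 200 camera calls.

## Task

Lock back the sprung ejector of the mould half on the sloping stand, so that it can be carried to the press: take the clamp bar (the one with the two little pins, keep them facing outward), lay it across the two ejector bars on the uphill side of the hooks, press it down until the ejector goes fully home, and slide it down the slope under both hooks as far as their posts. Then let go, so that it springs up behind the hooks' lips and sits centred and level under both; leave the spare strap clamp and the other loose things where they lie.

Things in the scene. Friction and masses are not known exactly. Their poses are not given: they have to be found in the camera images.
- mould_bar: the clamp bar (the keeper), dark grey steel, lying on the bench: a block 26 (x) x 116 (y) x 16 (z) mm with two small round pins, 10 mm tall, on top near the middle; 0.21 to 0.37 kg. Origin: centre of its underside; z out of the side with the pins, y along its length. Either end may go either way round. Grip it across its 26 mm width at the middle.
- strap_clamp: a spare forged strap clamp, similar but without pins, 30 (x) x 100 (y) x 16 (z) mm, with a bevelled end and a long slot; origin centre of its underside. The bar and the strap may have swapped places on the bench. A bystander: leave it alone. The tall moulding press stands behind the two places (beyond x = 0.57 m for y below -0.13): carry the bar away on the robot's side of it.
- seat (a point): centre of the clamp bar's underside when locked; fixed in the mould half. Its frame (used below as 'seat x, y, z', in mm) slopes 30 degrees: x points UP the slope (away from the robot), y along the locked bar, z straight out of the mould's flat face, which lies at z = -15 (a low insert in its middle reaches z = -9). With its origin at x = 39 the bar is clear uphill of the hooks and on the ejector bars.
- hook_left (a point): one of two equal dark steel hooks on the face, at seat y 44 to 66; this point: middle of its roof's underside (seat x 1, y 55, z 16). Post: uphill side at seat x -14. Roof: x -23 to 22, top at z 22. Lip at its uphill edge: x 18 to 22, hanging down to z 13.5, so the bar's underside must be below z -2.5 to pass in. Open uphill and at both ends. Let go, the bar rises 5 mm until it meets the roofs.
- hook_right (a point): the same on the other hook, at seat y -66 to -44 (this point: seat x 1, y -55, z 16). Between the hooks only the ejector bars stand up from the face.
- ejector (a joint): how far the sprung ejector is pushed into the mould, m: 0 fully out, 0.016 fully home (hard stop), about 0.011 when locked by the bar. It moves straight along seat z. The push needed grows from about 4 N to about 8 N at the stop; it springs back out when let go.
- ejector_top (a point): middle between the tops of the ejector's two parallel steel bars (one part), which come out of slots in the face; moves with them: seat x 22, y 0, z 11 when out, z -5 when home. Each bar is 67 mm long up the slope (seat x -11 to 56) and 12 mm wide, at seat y -35 to -23 and 23 to 35; flat tops.
- mould_stand: the grey stand, 140 (x) x 170 (y) mm, that carries the mould half; both are fixed to the bench during a run. Origin on the bench, 12 mm in front of the middle of its base; low side towards its -x; the mould's highest points are about 140 mm above the bench.
- brass_drift: brass hexagon drift, 15 x 126 x 13 mm, lying on the bench; a bystander. Origin centre of its underside.
- hex_key: black hex key, 33 x 93 x 6 mm, lying on the bench; a bystander. Origin centre of its underside.
- spare_insert: spare steel mould insert, 34 x 62 x 20 mm, lying on the bench; a bystander. Origin centre of its underside.
Things that resemble listed ones, but are neither listed nor needed, are in the scene too. What is shaped like the mould_bar but yellow is not meant.

How it is judged:
On the way, in this order (a step that is already met when the one before it is completed fails the run):
1. the clamp bar presses the ejector home (past 13 mm), before it is under the hooks (value of joint ejector above 0.013 m and contact force between mould_bar and ejector above 2 N and x of mould_bar in the frame of seat above 0.02 m), for 0.1 s.
2. the clamp bar is slid down the slope under both hooks (x of mould_bar in the frame of seat between -0.004 and 0.0065 m and value of joint ejector above 0.009 m), for 0.1 s.
At the end, for the whole second after the job is handed in: The clamp bar rests, pins outward, under both hooks and behind their lips: 4 mm below to 6.5 mm above the seat along the slope, 8 mm sideways, 3 mm in height, 0.08 rad in direction; it has sprung up against the roofs and the ejector is held in, 9 to 13 mm deep (all of step 2 and y of mould_bar in the frame of seat between -0.008 and 0.008 m and z of mould_bar in the frame of seat between -0.002 and 0.003 m and angle between the y axis of mould_bar and the y axis of seat, either way round below 0.08 rad and angle between the z axis of mould_bar and the z axis of seat, either way round below 0.08 rad and angle between mould_bar's own z axis and vertical below 0.8 rad and value of joint ejector below 0.013 m and linear speed of mould_bar below 0.01 m/s); the robot touches nothing.
It fails at once if the strap clamp is moved more than 15 mm (distance of strap_clamp from where it was at the start of the episode above 0.015 m).
It fails at once if the brass drift is moved more than 15 mm (distance of brass_drift from where it was at the start of the episode above 0.015 m).
It fails at once if the hex key is moved more than 15 mm (distance of hex_key from where it was at the start of the episode above 0.015 m).
It fails at once if the spare insert is moved more than 15 mm (distance of spare_insert from where it was at the start of the episode above 0.015 m).
It also fails if it takes over 45 s, if anything falls off the work surface, if the arm or the gripper's body presses on something with over 40 N, if the wrist force passes 120 N, or if a joint passes its speed limit or range.

## Working session

There is one attempt and no reset: what is moved stays moved. The work goes in short steps, Python scripts to look and compute and a tool call to move; the robot and the scene stay as the last step left them, time stands still between calls to the robot, and variables do not carry over. Pictures are saved under pics/ and viewed, at most 10 in all, crops included, and the job is handed in when it is done.

Besides the shell and the picture viewer there is one more tool, called after "Request:" as name(argument=value, ...) on one line, values as JSON. step_arm: Moves the arm, as the interface text tells. Its arguments: {"type":"object","properties":{"plan":{"type":"array","items":{"type":"object","properties":{"x":{"type":"number"},"y":{"type":"number"},"z":{"type":"number"},"turn":{"type":"number"}}}},"grip":{"type":"number"}},"required":["plan"]}

```bash
mkdir -p pics; cat > h.py <<'E'
from rig import *
import numpy as np, cv2
from scipy.spatial.transform import Rotation as R
def cam(f):
    return np.array(f["intrinsics"],float),float(f["k1"]),R.from_rotvec(np.ravel(f["rvec"])).as_matrix(),np.ravel(f["tvec"])
def ray(f,row,col):
    K,k1,Rm,t=cam(f)
    d=cv2.undistortPoints(np.array([[[col,row]]],float),K,np.array([k1,0,0,0]))[0,0]
    return -Rm.T@t, Rm.T@np.array([d[0],d[1],1])
def onz(f,row,col,z):
    o,d=ray(f,row,col); return o+d*(z-o[2])/d[2]
def proj(f,P):
    K,k1,Rm,t=cam(f)
    return cv2.projectPoints(np.atleast_2d(P).astype(float),np.ravel(f["rvec"]).astype(float),t.astype(float),K,np.array([k1,0,0,0]))[0][:,0]
def tri(obs):
    A=np.zeros((3,3));b=np.zeros(3)
    for o,d in obs:
        d=d/np.linalg.norm(d);M=np.eye(3)-np.outer(d,d);A+=M;b+=M@o
    return np.linalg.solve(A,b)
def save(f,n): cv2.imwrite("pics/"+n,f["pixels"][:,:,::-1])
E
python3 - <<'E'
from h import *
F={c:grab_frame(c) for c in("scene","top")}
cv2.imwrite("pics/a.png",np.hstack([cv2.resize(F[c]["pixels"],(800,600)) for c in F])[:,:800,::-1])
cv2.imwrite("pics/b.png",cv2.resize(F["top"]["pixels"],(800,600))[:,:,::-1])
for n in["mould_bar","strap_clamp","seat","hook_left","hook_right","ejector_top","mould_stand","brass_drift","hex_key","spare_insert"]:
    for c in F:
        for r in pinpoint(c,n)[:3]:
            if r["confidence"]>.2: print(n,c,round(r["confidence"],2),np.round(r["position"]),np.round(onz(F[c],*r["position"],0),3))
for n in["hook_left","hook_right","ejector_top","seat"]:
    try: print(n,np.round(tri([ray(F[c],*pinpoint(c,n)[0]["position"]) for c in F]),4))
    except Exception as e: print(n,e)
E
```

```text
mould_bar scene 0.67 [168. 340.] [ 0.468 -0.389  0.   ]
mould_bar scene 0.61 [196. 313.] [ 0.49 -0.23 -0.  ]
mould_bar top 0.65 [237. 302.] [ 0.475 -0.235  0.   ]
mould_bar top 0.63 [233. 352.] [ 0.485 -0.39   0.   ]
mould_bar top 0.47 [244. 152.] [0.46  0.212 0.   ]
strap_clamp scene 0.66 [225. 288.] [ 0.504 -0.088  0.   ]
strap_clamp top 0.69 [231. 254.] [ 0.496 -0.088  0.   ]
seat scene 0.6 [255. 250.] [0.543 0.058 0.   ]
hook_left scene 0.76 [272. 256.] [0.501 0.097 0.   ]
hook_left scene 0.59 [283. 232.] [0.537 0.158 0.   ]
hook_left top 0.83 [244. 153.] [0.458 0.211 0.   ]
hook_right scene 0.65 [234. 248.] [ 0.585 -0.006  0.   ]
hook_right top 0.85 [223. 190.] [0.52  0.103 0.   ]
ejector_top scene 0.7 [235. 248.] [ 0.582 -0.     0.   ]
ejector_top scene 0.63 [225. 291.] [ 0.497 -0.093  0.   ]
ejector_top top 0.64 [226. 170.] [0.513 0.163 0.   ]
mould_stand scene 0.94 [286. 233.] [0.531 0.163 0.   ]
mould_stand top 0.91 [220. 173.] [0.528 0.154 0.   ]
brass_drift scene 0.75 [218. 238.] [ 0.639 -0.043  0.   ]
brass_drift top 0.67 [222. 190.] [0.523 0.102 0.   ]
brass_drift top 0.49 [184. 242.] [ 0.639 -0.052  0.   ]
hex_key scene 0.48 [216. 206.] [ 0.723 -0.003  0.   ]
hex_key top 0.63 [162. 224.] [ 0.707 -0.     0.   ]
spare_insert scene 0.72 [193. 269.] [ 0.61  -0.176  0.   ]
spare_insert scene 0.51 [237. 249.] [0.576 0.005 0.   ]
spare_insert scene 0.37 [195. 317.] [ 0.482 -0.24   0.   ]
spare_insert top 0.63 [230. 252.] [ 0.498 -0.083  0.   ]
hook_left [0.4581 0.1805 0.1287]
hook_right [0.5216 0.0894 0.1308]
ejector_top [0.5067 0.1304 0.1759]
seat list index out of range
```

View pics/a.png

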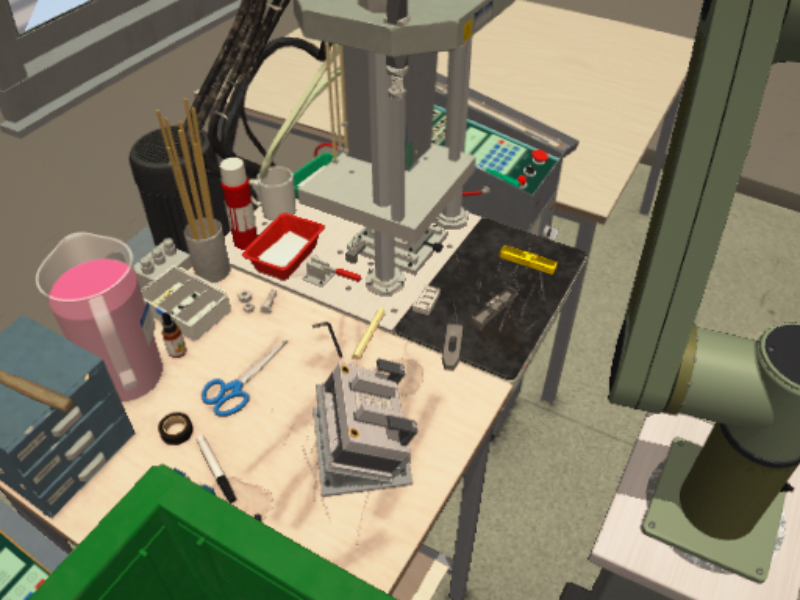

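View pics/b.png

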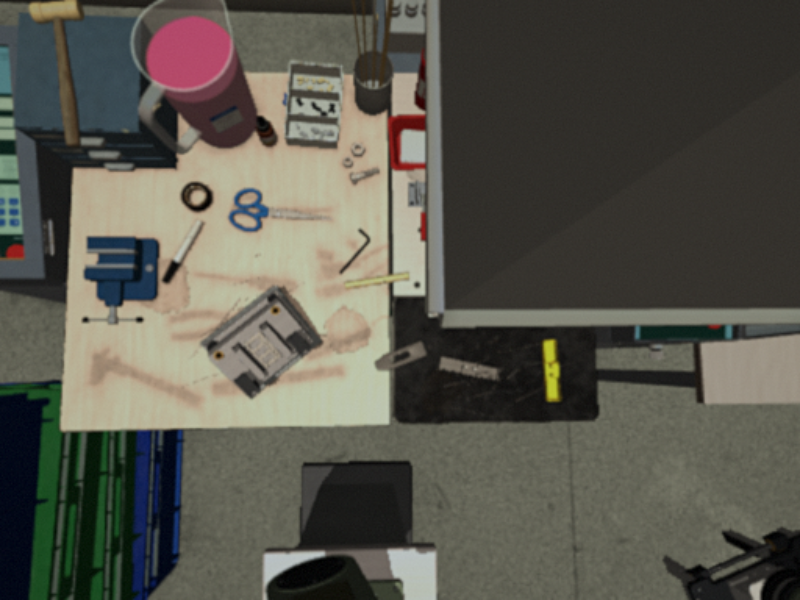

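The scene picture shows the bar with pins (~490,305) on the dark mat, the strap with a slot beside it (~452,345) and a yellow decoy. The mould is at ~(365,420). In the top view the bar is at ~(470,368), the strap at ~(400,355) and the mould at ~(262,342), turned about +35°.

```bash
python3 - <<'E'
from h import *
s=read_state(); print(s["eef_pos"],s["eef_rot"],s["gripper_width"],s["clock"]);print(np.round(R.from_quat(np.roll(s["eef_rot"],-1)).as_matrix(),3))
f=grab_frame("wrist");K,k,Rm,t=cam(f);print("campos",np.round(-Rm.T@t,3),"axis",np.round(Rm[2],3),K[0,0])
m=masks_of("top","mould_bar")
f=grab_frame("top")
for r in m[:3]:
    p=cv2.minAreaRect(np.argwhere(r["mask"])[:,::-1].astype(np.float32)); b=cv2.boxPoints(p)
    print(r["rect"],r["confidence"],[np.round(onz(f,y,x,.016)[:2],3).tolist() for x,y in b])
E
```

```text
[ 0.20512509 -0.53716247  0.17616191] [-4.15444608e-06  9.83412243e-01  1.81384563e-01  3.27316518e-06] 0.9990451590436891 1.5
[[ 0.934  0.357  0.   ]
 [ 0.357 -0.934  0.   ]
 [ 0.    -0.    -1.   ]]
campos [ 0.266 -0.513  0.384] axis [-0.216 -0.082 -0.973] 295.8267174837469
[299.7, 236.8, 34.0, 13.1] 0.73 [[0.478, -0.165], [0.503, -0.17], [0.481, -0.28], [0.457, -0.275]]
[354.1, 236.0, 10.7, 40.0] 0.67 [[0.531, -0.371], [0.531, -0.401], [0.417, -0.397], [0.417, -0.366]]
```

Request:
step_arm(plan=[{"turn": -1.07}, {"turn": -1.07}, {"turn": -1.07}, {"turn": -1.07}, {"turn": -1.07}, {"turn": -1.07}, {"turn": -1.07}, {"turn": -1.07}, {"turn": -1.07}], grip=1)

```text
invalid input
```

Request:
step_arm(plan=[{"x": 24.2, "y": 11.9}, {"x": 24.2, "y": 11.9}, {"x": 24.2, "y": 11.9}, {"x": 24.2, "y": 11.9}, {"x": 24.2, "y": 11.9}, {"x": 24.2, "y": 11.9}, {"x": 24.2, "y": 11.9}, {"x": 24.2, "y": 11.9}, {"x": 24.2, "y": 11.9}, {"x": 24.2, "y": 11.9}, {"x": 24.2, "y": 11.9}, {"x": 24.2, "y": 11.9}, {"x": 24.2, "y": 11.9}, {"x": 24.2, "y": 11.9}, {"x": 24.2, "y": 11.9}, {}])

```text
invalid input
```

```bash
cat >> h.py <<'E'
def tool():
    s=read_state(); return np.array(s["eef_pos"]),R.from_quat(np.roll(s["eef_rot"],-1)).as_matrix()
E
python3 - <<'E'
from h import *
p,T=tool();print(p,np.round(T,3).tolist())
f=grab_frame("wrist");save(f,"c.png")
for r in masks_of("wrist","mould_bar"):
    b=cv2.boxPoints(cv2.minAreaRect(np.argwhere(r["mask"])[:,::-1].astype(np.float32)))
    B=np.array([onz(f,y,x,.016)[:2] for x,y in b]);print(r["confidence"],r["rect"],np.round(B,3).tolist(),B.mean(0))
    c=B.mean(0);d=np.linalg.norm(B[1]-B[0]),np.linalg.norm(B[2]-B[1]);e=(B[1]-B[0]) if d[0]>d[1] else (B[2]-B[1])
    e=e*np.sign(e[1]);print("dims",d,"yaw",np.degrees(np.arctan2(-e[0],e[1])),"shift tool",1e3*T.T@np.append(c-p[:2],0))
for r in pinpoint("wrist","mould_bar"): print(r,onz(f,*r["position"],0))
E
```

```text
[ 0.20511096 -0.53717731  0.17614815] [[0.934, 0.357, -0.0], [0.357, -0.934, -0.0], [-0.0, 0.0, -1.0]]
```

View pics/c.png

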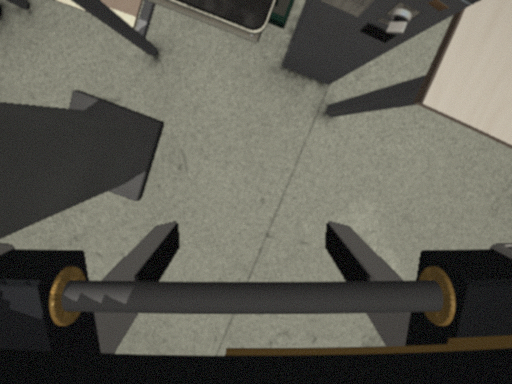

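The picture shows only floor and the open fingers, because the moves were refused. I'll give every key in each row.

Request:
step_arm(plan=[{"x": 0, "y": 0, "z": 0, "turn": -1.07}, {"x": 0, "y": 0, "z": 0, "turn": -1.07}, {"x": 0, "y": 0, "z": 0, "turn": -1.07}, {"x": 0, "y": 0, "z": 0, "turn": -1.07}, {"x": 0, "y": 0, "z": 0, "turn": -1.07}, {"x": 0, "y": 0, "z": 0, "turn": -1.07}, {"x": 0, "y": 0, "z": 0, "turn": -1.07}, {"x": 0, "y": 0, "z": 0, "turn": -1.07}, {"x": 0, "y": 0, "z": 0, "turn": -1.07}], grip=1)

```text
clock: 2.55
eef_pos: [0.2051, -0.5372, 0.1761]
eef_rot: [-0.0, 0.772, 0.636, 0.0]
contact_force: [0.6, 1.3, 0.2]
gripper_width: 1.003
grip_force: 0.0
```

Request:
step_arm(plan=[{"x": 24.2, "y": 11.9, "z": 0, "turn": 0}, {"x": 24.2, "y": 11.9, "z": 0, "turn": 0}, {"x": 24.2, "y": 11.9, "z": 0, "turn": 0}, {"x": 24.2, "y": 11.9, "z": 0, "turn": 0}, {"x": 24.2, "y": 11.9, "z": 0, "turn": 0}, {"x": 24.2, "y": 11.9, "z": 0, "turn": 0}, {"x": 24.2, "y": 11.9, "z": 0, "turn": 0}, {"x": 24.2, "y": 11.9, "z": 0, "turn": 0}, {"x": 24.2, "y": 11.9, "z": 0, "turn": 0}, {"x": 24.2, "y": 11.9, "z": 0, "turn": 0}, {"x": 24.2, "y": 11.9, "z": 0, "turn": 0}, {"x": 24.2, "y": 11.9, "z": 0, "turn": 0}, {"x": 24.2, "y": 11.9, "z": 0, "turn": 0}, {"x": 24.2, "y": 11.9, "z": 0, "turn": 0}, {"x": 24.2, "y": 11.9, "z": 0, "turn": 0}, {"x": 0, "y": 0, "z": 0, "turn": 0}, {"x": 0, "y": 0, "z": 0, "turn": 0}])

```text
clock: 3.97
eef_pos: [0.4518, -0.2155, 0.1762]
eef_rot: [0.0, 0.772, 0.635, -0.0]
contact_force: [0.2, 0.7, 0.2]
gripper_width: 0.998
grip_force: 0.0
```

```bash
cat > bar.py <<'E'
from h import *
import sys
p,T=tool();print(p,np.round(T[:,1],3).tolist())
f=grab_frame("wrist");save(f,sys.argv[1])
for r in masks_of("wrist","mould_bar"):
    b=cv2.boxPoints(cv2.minAreaRect(np.argwhere(r["mask"])[:,::-1].astype(np.float32)))
    B=np.array([onz(f,y,x,.016)[:2] for x,y in b]);print(r["confidence"],r["rect"],B.mean(0))
    c=B.mean(0);d=np.linalg.norm(B[1]-B[0]),np.linalg.norm(B[2]-B[1]);e=(B[1]-B[0]) if d[0]>d[1] else (B[2]-B[1])
    e=e*np.sign(e[1]);print("dims",d,"yaw",np.degrees(np.arctan2(-e[0],e[1])),"shift tool",1e3*T.T@np.append(c-p[:2],0))
for r in pinpoint("wrist","mould_bar"): print(r,onz(f,*r["position"],0))
E
python3 bar.py d.png
```

```text
[ 0.45180263 -0.21549962  0.17618371] [0.981, -0.193, -0.0]
0.42 [323.0, 279.9, 16.2, 3.0] [ 0.51987837 -0.36672351]
dims (np.float64(0.017989546181642023), np.float64(0.004593043477612727)) yaw 78.44066738474504 shift tool [-1.35201966e+02  9.60385274e+01  5.15177701e-02]
{'position': [182.0, 273.6], 'confidence': 0.94} [ 0.47823412 -0.22285329  0.        ]
{'position': [128.4, 361.0], 'confidence': 0.38} [ 0.6000866  -0.17598096  0.        ]
```

View pics/d.png

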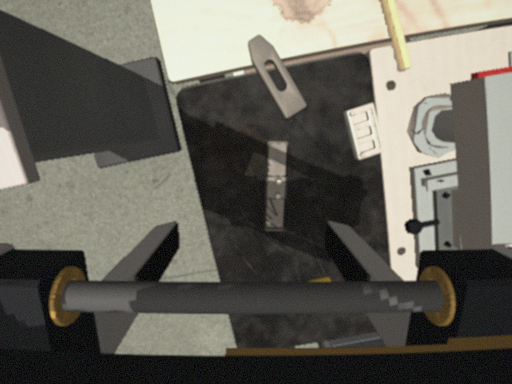

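The wrist picture shows the bar at rows 141–232, columns 264–288, with two pins at about (278,181). The strap's near end is at (292,112), clear of it.

```bash
python3 - <<'E'
from h import *
p,T=tool();f=grab_frame("wrist")
Q=[onz(f,*rc,.016) for rc in((141.5,268),(142,288),(231.5,264),(232,285))]
Q=np.array(Q);c=Q.mean(0);e=(Q[0]+Q[1]-Q[2]-Q[3]);print(np.round(Q,4).tolist(),c,np.degrees(np.arctan2(-e[0],e[1])),np.linalg.norm(e)/2)
print(1e3*T.T@(c-p)); print("z to tcp 3mm", 1e3*(p[2]-.003))
b=pinpoint("wrist","mould_bar")[0];o=onz(f,*b["position"],0);print(o,1e3*T.T@(o-p))
g=(f["pixels"][130:240,240:320,::-1]);cv2.imwrite("pics/e.png",cv2.resize(g,None,fx=5,fy=5,interpolation=cv2.INTER_CUBIC))
E
```

```text
[[0.4791, -0.1707, 0.016], [0.503, -0.176, 0.016], [0.4524, -0.2838, 0.016], [0.4794, -0.29, 0.016]] [ 0.47845267 -0.23012844  0.016     ] -12.480368980800902 0.11632679503682096
[ -7.2784352   29.63541566 160.15171512]
z to tcp 3mm 173.1546843602966
[ 0.47802483 -0.2312342   0.        ] [ -8.43886573  29.43761943 176.15234129]
```

View pics/e.png

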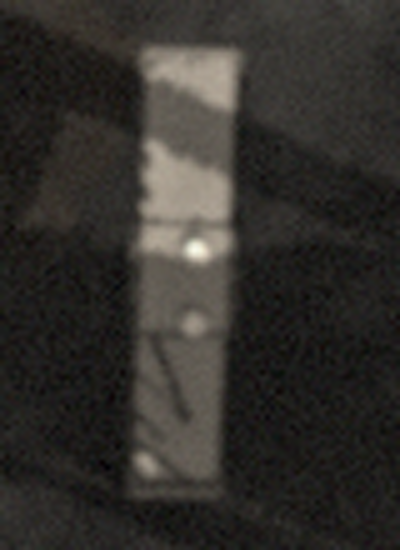

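Request:
step_arm(plan=[{"x": -3.9, "y": 14.7, "z": 10, "turn": 0.23}, {"x": -3.9, "y": 14.7, "z": 15, "turn": 0}, {"x": 0, "y": 0, "z": 20, "turn": 0}, {"x": 0, "y": 0, "z": 20, "turn": 0}, {"x": 0, "y": 0, "z": 20, "turn": 0}, {"x": 0, "y": 0, "z": 20, "turn": 0}, {"x": 0, "y": 0, "z": 0, "turn": 0}], grip=0.75)

```text
clock: 4.8
eef_pos: [0.4747, -0.2287, 0.0669]
eef_rot: [-0.004, 0.782, 0.624, -0.001]
contact_force: [-1.5, 0.9, -0.8]
gripper_width: 0.752
grip_force: 0.0
```

```bash
python3 - <<'E'
from h import *
p,T=tool();f=grab_frame("wrist");save(f,"f.png");print(p,T[:,1])
for c in("wrist",):
    for r in pinpoint(c,"mould_bar"): o=onz(f,*r["position"],0);print(r["confidence"],r["position"],o,1e3*T.T@(o-p))
E
```

```text
[ 0.47469215 -0.22869699  0.06685134] [ 0.97512368 -0.22150755 -0.00825897]
0.95 [197.9, 261.1] [ 0.48212074 -0.22807246  0.        ] [ 2.04169337  7.65757865 66.79721544]
0.74 [338.6, 285.0] [ 0.47394286 -0.38702986  0.        ] [-154.77673049   34.89339261   66.07251465]
```

View pics/f.png

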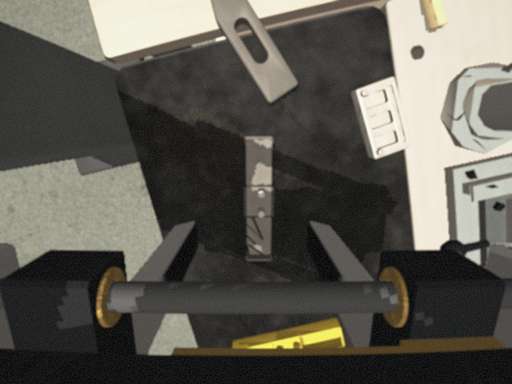

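```bash
python3 - <<'E'
from h import *
s=read_state()
for k in("eef_pos","eef_rot","joints","joint_vel","tau","contact_force","torque"):print(k,np.round(s[k],4))
E
```

```text
eef_pos [ 0.4777 -0.2303  0.0707]
eef_rot [-9.000e-04  7.814e-01  6.241e-01 -3.000e-04]
joints [-6.1250e-01  2.2690e-01  1.7508e+00 -1.0000e-04  1.1656e+00 -3.8960e-01]
joint_vel [ 0.0064 -0.029  -0.0377 -0.     -0.0031  0.0001]
tau [ 1.00000e-04 -3.35575e+01 -2.38963e+01  5.25000e-02  9.49000e-02
 -2.80000e-03]
contact_force [-0.1764 -0.1595  0.7093]
torque [-0.0444 -0.1095 -0.0593]
```

The picture shows the bar between the fingers at rows 136–260, columns 245–272, aligned with them. The strap is well clear.

Request:
step_arm(plan=[{"x": 0, "y": 3, "z": 13.5, "turn": 0}, {"x": 0, "y": 0, "z": 13.5, "turn": 0}, {"x": 0, "y": 0, "z": 13.5, "turn": 0}, {"x": 0, "y": 0, "z": 13.5, "turn": 0}, {"x": 0, "y": 0, "z": 13, "turn": 0}, {"x": 0, "y": 0, "z": 0, "turn": 0}, {"x": 0, "y": 0, "z": 0, "turn": 0}, {"x": 0, "y": 0, "z": 0, "turn": 0}, {"x": 0, "y": 0, "z": 0, "turn": 0}])

```text
clock: 5.65
eef_pos: [0.4828, -0.2317, 0.0059]
eef_rot: [0.002, 0.781, 0.625, 0.0]
contact_force: [-0.3, 0.1, 0.8]
gripper_width: 0.747
grip_force: 0.0
```

Request:
step_arm(plan=[{"x": 0, "y": 0, "z": 0, "turn": 0}, {"x": 0, "y": 0, "z": 0, "turn": 0}, {"x": 0, "y": 0, "z": 0, "turn": 0}, {"x": 0, "y": 0, "z": 0, "turn": 0}, {"x": 0, "y": 0, "z": 0, "turn": 0}, {"x": 0, "y": 0, "z": 0, "turn": 0}, {"x": 0, "y": 0, "z": 0, "turn": 0}, {"x": 0, "y": 0, "z": 0, "turn": 0}], grip=0)

```text
clock: 6.32
eef_pos: [0.4814, -0.2306, 0.0041]
eef_rot: [-0.0, 0.781, 0.625, -0.0]
contact_force: [-0.4, -0.4, 0.5]
gripper_width: 0.221
grip_force: 0.0
```

Request:
step_arm(plan=[{"x": 0, "y": 0, "z": 0, "turn": 0}, {"x": 0, "y": 0, "z": 0, "turn": 0}, {"x": 0, "y": 0, "z": 0, "turn": 0}])

```text
clock: 6.57
eef_pos: [0.4814, -0.2306, 0.0041]
eef_rot: [-0.0, 0.781, 0.625, 0.0]
contact_force: [-0.5, 0.8, -0.0]
gripper_width: 0.016
grip_force: 0.0
```

```bash
python3 - <<'E'
from h import *
s=read_state();print(s["gripper_width"],s["grip_force"],s["eef_pos"])
f=grab_frame("wrist");save(f,"g.png")
E
```

```text
0.015719558734118472 0.0 [ 0.48143334 -0.23061004  0.0041195 ]
```

View pics/g.png

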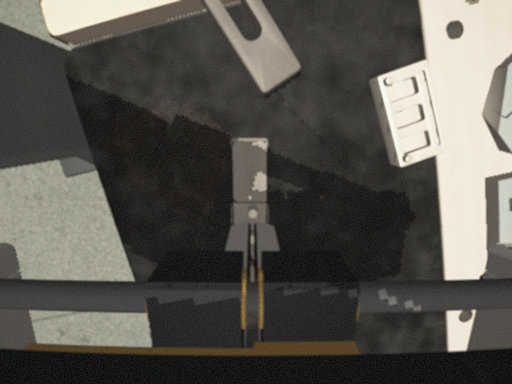

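The fingers shut at (252,250) without holding the bar. It still shows ahead of them, far end at row 138 and one pin at (252,213). I'll check where the bar is now by projecting.

```bash
python3 - <<'E'
from h import *
p,T=tool();f=grab_frame("wrist")
print("tcp px",proj(f,p),"grasp",proj(f,p-.019*T[:,2]))
for n,rc in dict(farL=(138.5,232),farR=(138.5,268),pin=(213,252),groove=(203,250)).items():
    for z in(0.016,-.01): 
        q=onz(f,*rc,z);print(n,z,np.round(q,4),np.round(1e3*T.T@(q-p),1))
s=grab_frame("scene")
for c in("wrist","scene"):
    for r in pinpoint(c,"mould_bar"): print(c,r)
o=proj(s,p)[0];x,y=int(o[0]),int(o[1]);print(o)
g=s["pixels"][y-45:y+45,x-60:x+60,::-1];cv2.imwrite("pics/k.png",cv2.resize(g,None,fx=6,fy=6,interpolation=cv2.INTER_CUBIC))
E
```

```text
tcp px [[253.33606453 221.31683512]] grasp [[253.44500807 229.92703698]]
farL 0.016 [ 0.481  -0.1689  0.016 ] [ 60.1 -14.  -11.9]
farL -0.01 [ 0.4791 -0.1694 -0.01  ] [ 59.3 -15.7  14.1]
farR 0.016 [ 0.5038 -0.1741  0.016 ] [ 60.1   9.4 -11.9]
farR -0.01 [ 0.505  -0.1752 -0.01  ] [59.3 10.8 14.1]
pin 0.016 [ 0.4826 -0.2209  0.016 ] [  9.8  -1.  -11.9]
pin -0.01 [ 0.481  -0.2282 -0.01  ] [ 2.3 -1.  14.1]
groove 0.016 [ 0.4829 -0.2137  0.016 ] [ 16.9  -2.3 -11.9]
groove -0.01 [ 0.4812 -0.22   -0.01  ] [10.3 -2.5 14.1]
wrist {'position': [216.5, 250.6], 'confidence': 0.67}
scene {'position': [194.2, 317.1], 'confidence': 0.84}
scene {'position': [171.3, 339.4], 'confidence': 0.62}
[315.99721051 195.96999146]
```

View pics/k.png

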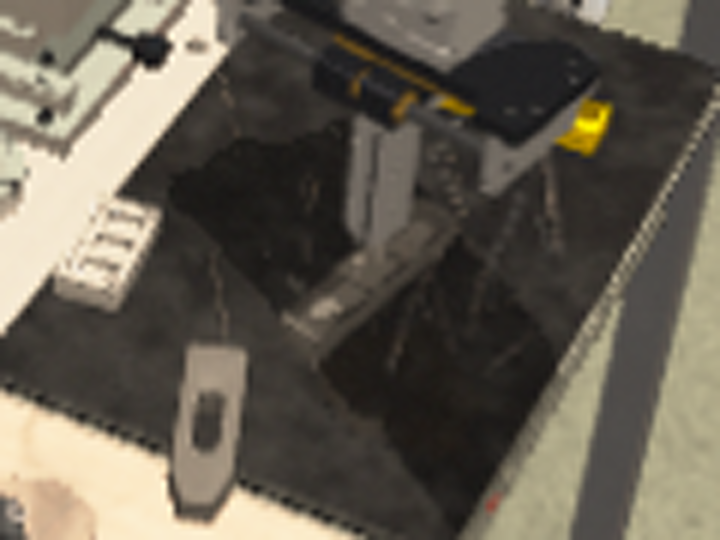

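The crop shows the closed fingertips standing just above the bar's middle, so the dark area lies lower than the bench. I'll go up, open and measure the height by triangulation.

Request:
step_arm(plan=[{"x": 0, "y": 0, "z": -20, "turn": 0}, {"x": 0, "y": 0, "z": -20, "turn": 0}, {"x": 0, "y": 0, "z": -20, "turn": 0}, {"x": 0, "y": 0, "z": 0, "turn": 0}, {"x": 0, "y": 0, "z": 0, "turn": 0}, {"x": 0, "y": 0, "z": 0, "turn": 0}, {"x": 0, "y": 0, "z": 0, "turn": 0}, {"x": 0, "y": 0, "z": 0, "turn": 0}, {"x": 0, "y": 0, "z": 0, "turn": 0}, {"x": 0, "y": 0, "z": 0, "turn": 0}], grip=0.65)

```text
clock: 7.65
eef_pos: [0.4809, -0.2303, 0.0633]
eef_rot: [-0.001, 0.781, 0.625, -0.0]
contact_force: [-0.7, 0.3, 0.5]
gripper_width: 0.641
grip_force: 0.0
```

```bash
python3 - <<'E'
from h import *
p,T=tool();print(p)
F={c:grab_frame(c) for c in("scene","wrist","top")};save(F["wrist"],"l.png")
obs={}
for c in F:
    for r in pinpoint(c,"mould_bar")[:3]:
        q=onz(F[c],*r["position"],-.01); print(c,r,np.round(q,4))
        if abs(q[1]+.228)<.03: obs.setdefault(c,ray(F[c],*r["position"]))
import itertools
for a,b in itertools.combinations(obs,2): print(a,b,tri([obs[a],obs[b]]))
q=tri(list(obs.values()));print("all",q,1e3*T.T@(q-p))
f=F["wrist"]
r=max((m for m in masks_of("wrist","mould_bar")),key=lambda m:m["mask"].sum());print(r["confidence"],r["rect"])
b=cv2.boxPoints(cv2.minAreaRect(np.argwhere(r["mask"])[:,::-1].astype(np.float32)))
for z in(.016,0,-.01):
    B=np.array([onz(f,y,x,z) for x,y in b]);print(z,np.linalg.norm(B[1]-B[0]),np.linalg.norm(B[2]-B[1]),B.mean(0),np.round(1e3*T.T@(B.mean(0)-p),1))
E
```

```text
[ 0.48093533 -0.23031131  0.06329511]
scene {'position': [167.1, 340.4], 'confidence': 0.48} [ 0.4721 -0.4072 -0.01  ]
wrist {'position': [337.3, 279.8], 'confidence': 0.72} [ 0.4753 -0.3921 -0.01  ]
wrist {'position': [199.2, 249.1], 'confidence': 0.67} [ 0.4771 -0.2304 -0.01  ]
top {'position': [237.9, 300.7], 'confidence': 0.66} [ 0.472 -0.233 -0.01 ]
top {'position': [225.3, 166.3], 'confidence': 0.32} [ 0.5141  0.1745 -0.01  ]
wrist top [ 0.47082086 -0.25076452 -0.10116431]
all [ 0.47082086 -0.25076452 -0.10116431] [-22.27481533  -5.12782003 164.4538686 ]
0.98 [251.5, 199.3, 30.2, 124.2]
0.016 0.025350807256541548 0.11604649972705772 [ 0.47920398 -0.22591401  0.016     ] [ 3.9 -2.6 47.3]
0 0.026940374612825557 0.12332294366473778 [ 0.47821423 -0.22968795  0.        ] [-0.  -2.7 63.3]
-0.01 0.027933854210503106 0.12787072112578773 [ 0.47759563 -0.23204667 -0.01      ] [-2.5 -2.8 73.3]
```

Sizes agree with a bar top at z≈0.016, so the fingertips appear to end higher than the reported TCP. I'll settle it by touch: go down astride the bar and watch the force.

Request:
step_arm(plan=[{"x": 2, "y": -2.5, "z": 14, "turn": 0}, {"x": 0, "y": 0, "z": 14, "turn": 0}, {"x": 0, "y": 0, "z": 14, "turn": 0}, {"x": 0, "y": 0, "z": 14, "turn": 0}, {"x": 0, "y": 0, "z": 2, "turn": 0}, {"x": 0, "y": 0, "z": 0, "turn": 0}, {"x": 0, "y": 0, "z": 1, "turn": 0}, {"x": 0, "y": 0, "z": 1, "turn": 0}, {"x": 0, "y": 0, "z": 1, "turn": 0}, {"x": 0, "y": 0, "z": 1, "turn": 0}, {"x": 0, "y": 0, "z": 0, "turn": 0}])

```text
clock: 8.92
eef_pos: [0.4797, -0.2283, 0.0025]
eef_rot: [0.0, 0.781, 0.625, 0.0]
contact_force: [0.2, 0.2, -0.2]
gripper_width: 0.647
grip_force: 0.0
```

```bash
python3 - <<'E'
from h import *
p,T=tool();s=read_state();print(p,s["contact_force"])
f=grab_frame("wrist");g=grab_frame("scene");o=proj(g,p)[0];x,y=int(o[0]),int(o[1]);print(o)
a=cv2.resize(f["pixels"][120:380,130:380],(500,520));b=cv2.resize(g["pixels"][y-35:y+45,x-25:x+21],(299,520),interpolation=cv2.INTER_CUBIC)
cv2.imwrite("pics/m.png",np.hstack([a,b])[:,:,::-1]);print("tcp in wrist",proj(f,p),"on left crop",(proj(f,p)[0]-[130,120])*2,"right crop",(o-[x-25,y-35])*6.5)
E
```

```text
[ 0.47967135 -0.2283047   0.0024758 ] [ 0.2091      0.19448242 -0.21902724]
[316.16623961 197.05211486]
tcp in wrist [[253.33416427 221.31572283]] on left crop [246.66832855 202.63144566] right crop [163.58055747 227.83874658]
```

View pics/m.png

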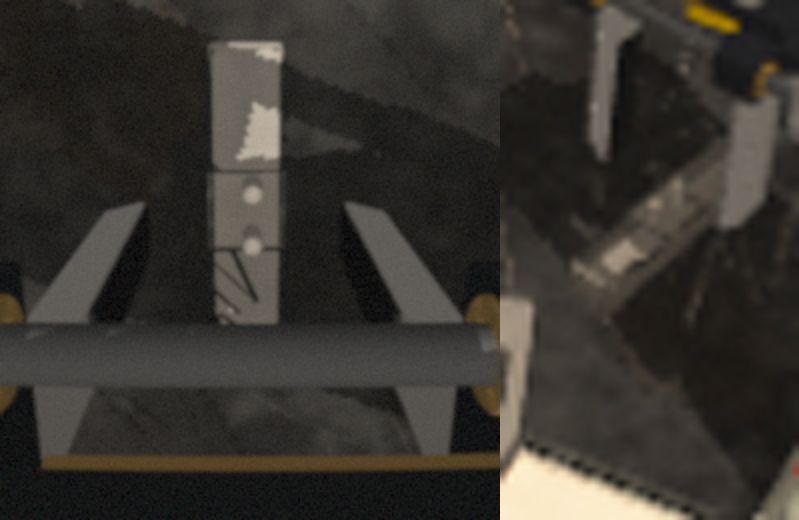

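Left crop: the bar spans rows 42–325 between the finger tips at (140,205) and (350,205). In the right (scene) crop the finger tips sit ~5 px (~18 mm) above the projected TCP. So the real tips end well above the reported TCP, and I'll go on down by feel.

Request:
step_arm(plan=[{"x": 0, "y": 0, "z": 2.5, "turn": 0}, {"x": 0, "y": 0, "z": 2.5, "turn": 0}, {"x": 0, "y": 0, "z": 2.5, "turn": 0}, {"x": 0, "y": 0, "z": 2.5, "turn": 0}, {"x": 0, "y": 0, "z": 0, "turn": 0}])

```text
clock: 9.43
eef_pos: [0.4789, -0.2278, -0.0087]
eef_rot: [-0.001, 0.781, 0.625, -0.0]
contact_force: [-0.1, -0.0, -0.7]
gripper_width: 0.65
grip_force: 0.0
```

Request:
step_arm(plan=[{"x": 0, "y": 0, "z": 1.5, "turn": 0}, {"x": 0, "y": 0, "z": 1.5, "turn": 0}, {"x": 0, "y": 0, "z": 0, "turn": 0}])

```text
clock: 9.68
eef_pos: [0.4793, -0.228, -0.0112]
eef_rot: [-0.0, 0.781, 0.625, -0.0]
contact_force: [-0.5, -0.2, 0.4]
gripper_width: 0.65
grip_force: 0.0
```

Request:
step_arm(plan=[{"x": 0, "y": 0, "z": 1.5, "turn": 0}, {"x": 0, "y": 0, "z": 1.5, "turn": 0}, {"x": 0, "y": 0, "z": 0, "turn": 0}])

```text
clock: 9.93
eef_pos: [0.4793, -0.2281, -0.0141]
eef_rot: [-0.0, 0.781, 0.625, -0.0]
contact_force: [-0.3, -0.2, -0.2]
gripper_width: 0.654
grip_force: 0.0
```

Request:
step_arm(plan=[{"x": 0, "y": 0, "z": 1.5, "turn": 0}, {"x": 0, "y": 0, "z": 1, "turn": 0}, {"x": 0, "y": 0, "z": 0, "turn": 0}])

```text
clock: 10.18
eef_pos: [0.4793, -0.228, -0.0166]
eef_rot: [-0.0, 0.781, 0.625, -0.0]
contact_force: [-0.2, -1.2, 0.6]
gripper_width: 0.65
grip_force: 0.0
```

Request:
step_arm(plan=[{"x": 0, "y": 0, "z": 1, "turn": 0}, {"x": 0, "y": 0, "z": 1, "turn": 0}, {"x": 0, "y": 0, "z": 0, "turn": 0}])

```text
clock: 10.43
eef_pos: [0.4793, -0.228, -0.0186]
eef_rot: [-0.0, 0.781, 0.625, -0.0]
contact_force: [0.3, 0.2, 0.3]
gripper_width: 0.651
grip_force: 0.0
```

Request:
step_arm(plan=[{"x": 0, "y": 0, "z": 1, "turn": 0}, {"x": 0, "y": 0, "z": 1, "turn": 0}, {"x": 0, "y": 0, "z": 0, "turn": 0}])

```text
clock: 10.68
eef_pos: [0.4793, -0.2281, -0.0206]
eef_rot: [-0.0, 0.781, 0.625, -0.0]
contact_force: [-0.2, 0.0, -0.9]
gripper_width: 0.652
grip_force: 0.0
```

Request:
step_arm(plan=[{"x": 0, "y": 0, "z": 0, "turn": 0}, {"x": 0, "y": 0, "z": 0, "turn": 0}, {"x": 0, "y": 0, "z": 0, "turn": 0}, {"x": 0, "y": 0, "z": 0, "turn": 0}, {"x": 0, "y": 0, "z": 0, "turn": 0}, {"x": 0, "y": 0, "z": 0, "turn": 0}, {"x": 0, "y": 0, "z": 0, "turn": 0}, {"x": 0, "y": 0, "z": 0, "turn": 0}], grip=0.15)

```text
clock: 11.35
eef_pos: [0.4796, -0.2282, -0.0203]
eef_rot: [0.0, 0.781, 0.625, 0.0]
contact_force: [0.6, 0.5, 0.2]
gripper_width: 0.27
grip_force: 30.0
```

Gripped: 0.27 × 94 ≈ 25.4 mm at 30 N. The bar's underside sits 20.3 mm above the reported TCP. Next I lift, retreat and turn.

Request:
step_arm(plan=[{"x": 0, "y": 0, "z": -15, "turn": 0}, {"x": 0, "y": 0, "z": -25, "turn": 0}, {"x": 0, "y": -5, "z": -30, "turn": 0}, {"x": 0, "y": -10, "z": -30, "turn": 0}, {"x": 0, "y": -15, "z": -30, "turn": 0}, {"x": 0, "y": -10, "z": -30, "turn": 0}, {"x": 0, "y": 0, "z": -30, "turn": 0}, {"x": 0, "y": 0, "z": -10, "turn": -0.99}, {"x": 0, "y": 0, "z": 0, "turn": -0.99}, {"x": 0, "y": 0, "z": 0, "turn": -0.99}, {"x": 0, "y": 0, "z": 0, "turn": -0.99}, {"x": 0, "y": 0, "z": 0, "turn": -0.99}, {"x": 0, "y": 0, "z": 0, "turn": -0.99}, {"x": 0, "y": 0, "z": 0, "turn": -0.99}, {"x": 0, "y": 0, "z": 0, "turn": -0.99}])

```text
clock: 12.6
eef_pos: [0.4396, -0.2188, 0.1787]
eef_rot: [-0.001, 0.461, 0.887, 0.0]
contact_force: [0.5, 0.0, -2.2]
gripper_width: 0.272
grip_force: 30.0
```

Request:
step_arm(plan=[{"x": 18.7, "y": 20.4, "z": 0, "turn": 0}, {"x": 18.7, "y": 20.4, "z": 0, "turn": 0}, {"x": 18.7, "y": 20.4, "z": 0, "turn": 0}, {"x": 18.7, "y": 20.4, "z": 0, "turn": 0}, {"x": 18.7, "y": 20.4, "z": 0, "turn": 0}, {"x": 18.7, "y": 20.4, "z": 0, "turn": 0}, {"x": 18.7, "y": 20.4, "z": 0, "turn": 0}, {"x": 18.7, "y": 20.4, "z": 0, "turn": 0}, {"x": 18.7, "y": 20.4, "z": 0, "turn": 0}, {"x": 18.7, "y": 20.4, "z": 0, "turn": 0}, {"x": 18.7, "y": 20.4, "z": 0, "turn": 0}, {"x": 18.7, "y": 20.4, "z": 0, "turn": 0}, {"x": 18.7, "y": 20.4, "z": 0, "turn": 0}, {"x": 18.7, "y": 20.4, "z": 0, "turn": 0}, {"x": 0, "y": 0, "z": 0, "turn": 0}, {"x": 0, "y": 0, "z": 0, "turn": 0}])

```text
clock: 13.93
eef_pos: [0.5245, 0.1596, 0.1786]
eef_rot: [-0.001, 0.462, 0.887, -0.001]
contact_force: [0.1, 0.2, -2.5]
gripper_width: 0.268
grip_force: 30.0
```

```bash
python3 - <<'E'
from h import *
p,T=tool();print(p,np.round(T,3).tolist(),read_state()["gripper_width"])
F={c:grab_frame(c) for c in("scene","wrist","top")};save(F["wrist"],"n.png")
P={}
for n in("hook_left","hook_right","ejector_top","seat","mould_stand","mould_bar"):
    for c in F:
        for r in pinpoint(c,n)[:3]:
            print(n,c,round(r["confidence"],2),np.round(r["position"],1),np.round(onz(F[c],*r["position"],.13),3));P.setdefault(n,{}).setdefault(c,ray(F[c],*r["position"]))
import itertools
for n in P:
    for a,b in itertools.combinations(P[n],2): print(n,a,b,np.round(tri([P[n][a],P[n][b]]),4))
E
```

```text
[0.52450585 0.15963979 0.17858665] [[-0.573, 0.819, -0.002], [0.819, 0.573, -0.001], [0.001, -0.002, -1.0]] 0.26784124038989643
hook_left scene 0.62 [270.8 253.9] [0.46  0.179 0.13 ]
hook_left wrist 0.61 [144.9 203. ] [0.459 0.178 0.13 ]
hook_right scene 0.81 [235.4 247.6] [0.525 0.096 0.13 ]
hook_right top 0.62 [222.7 191.6] [0.517 0.083 0.13 ]
ejector_top scene 0.83 [251.3 245.5] [0.504 0.141 0.13 ]
ejector_top top 0.68 [223.7 165. ] [0.515 0.152 0.13 ]
ejector_top top 0.34 [230.1 253.3] [ 0.496 -0.08   0.13 ]
seat scene 0.98 [259.1 250.1] [0.484 0.155 0.13 ]
seat scene 0.31 [236.1 247.4] [0.524 0.099 0.13 ]
seat wrist 0.8 [205.1 216.7] [0.498 0.14  0.13 ]
seat wrist 0.5 [331.2 294.4] [0.634 0.075 0.13 ]
seat top 0.87 [229.3 173.7] [0.501 0.129 0.13 ]
seat top 0.52 [223.  160.3] [0.517 0.164 0.13 ]
mould_stand scene 0.81 [284.  232.4] [0.483 0.233 0.13 ]
mould_stand scene 0.52 [250.  242.1] [0.513 0.141 0.13 ]
mould_stand top 0.57 [221.  170.7] [0.522 0.137 0.13 ]
mould_bar scene 0.79 [170.1 339.4] [ 0.424 -0.233  0.13 ]
mould_bar scene 0.58 [231.7 233.2] [0.56  0.104 0.13 ]
mould_bar wrist 0.67 [234.5 252. ] [0.539 0.136 0.13 ]
mould_bar top 0.54 [232.9 352.8] [ 0.486 -0.348  0.13 ]
hook_left scene wrist [0.4592 0.1788 0.1308]
hook_right scene top [0.5232 0.0869 0.1202]
ejector_top scene top [0.5085 0.1477 0.1367]
seat scene wrist [0.4992 0.1294 0.0916]
seat scene top [0.4989 0.1338 0.0972]
seat wrist top [0.4997 0.1334 0.105 ]
mould_stand scene top [0.5293 0.1605 0.0052]
mould_bar scene wrist [0.3657 0.2613 0.5682]
mould_bar scene top [ 0.4795 -0.4026 -0.0228]
mould_bar wrist top [0.455  0.1009 0.772 ]
```

View pics/n.png

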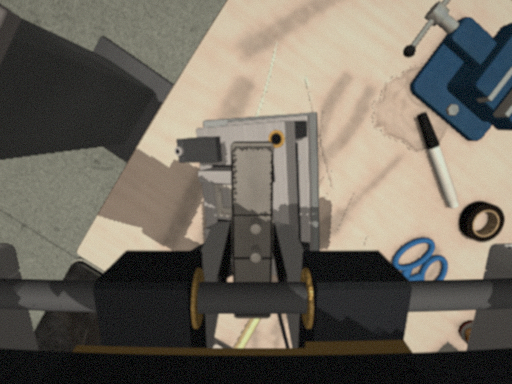

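The wrist picture shows the held bar (cols 233–272, far end at row 143, pins at rows 229 and 256) parallel to the mould's edges. The left hook's roof is at (178–220, 137–163). Next I fit the mould pose to all the observations.

```bash
cat > fit.py <<'E'
from h import *
from scipy.optimize import least_squares
PT={"hook_left":(1,55,16),"hook_right":(1,-55,16),"ejector_top":(22,0,11),"seat":(0,0,0)}
def frame(th,o):
    u=np.array([np.cos(th),np.sin(th),0]);k=np.array([0,0,1.]);c,s=np.cos(np.pi/6),.5
    xs=c*u+s*k; zs=-s*u+c*k; return np.column_stack([xs,np.cross(zs,xs),zs])
F={c:grab_frame(c) for c in("scene","wrist","top")}
p,T=tool()
obs=[]
for r in("hook_left scene 272 256","hook_left top 244 153","hook_right scene 234 248","hook_right top 223 190","ejector_top top 226 170","seat scene 255 250"):
    n,c,a,b=r.split();obs.append((n,c,float(a),float(b)))
for n in PT:
    for c in F:
        for r in pinpoint(c,n)[:2]:
            if r["confidence"]>.3: obs.append((n,c,*r["position"]))
def res(v):
    M=frame(v[0],v);out=[]
    for n,c,row,col in obs:
        q=v[1:]+M@np.array(PT[n])/1e3; pr=proj(F[c],q)[0]; f=F[c]; K,_,Rm,t=cam(f); d=(Rm@q+t)[2]
        out+=list((pr-[col,row])*d/K[0,0]*1e3)
    return np.array(out)
s=least_squares(res,[np.radians(35),.496,.139,.113],loss="cauchy",f_scale=3)
print("yaw",np.degrees(s.x[0]),"seat",s.x[1:])
for o,e in zip(obs,res(s.x).reshape(-1,2)): print(o,np.round(e,1))
J=s.jac;print("sd",np.sqrt(np.diag(np.linalg.inv(J.T@J)))*3)
np.save("fit.npy",s.x)
E
python3 fit.py
```

```text
yaw 37.96063954030686 seat [0.49969089 0.1343135  0.11006581]
('hook_left', 'scene', 272.0, 256.0) [-2.  -3.4]
('hook_left', 'top', 244.0, 153.0) [10.1  2.5]
('hook_right', 'scene', 234.0, 248.0) [ 1.3 -0.8]
('hook_right', 'top', 223.0, 190.0) [  1.4 -11.2]
('ejector_top', 'top', 226.0, 170.0) [-3.7 -1.1]
('seat', 'scene', 255.0, 250.0) [-3.   1.4]
('hook_left', 'scene', 272.8, 254.3) [ 1.7 -5.2]
('hook_left', 'scene', 230.3, 232.9) [49.4 89.5]
('hook_left', 'wrist', 151.2, 200.9) [ 0.7 -1.3]
('hook_right', 'scene', 232.6, 247.7) [2.  2.6]
('hook_right', 'wrist', 263.2, 212.4) [-0.1  1.3]
('hook_right', 'top', 222.2, 190.3) [ 0.6 -9.1]
('ejector_top', 'scene', 249.9, 247.3) [-10.4   1.9]
('ejector_top', 'scene', 214.7, 210.7) [73.8 82.9]
('ejector_top', 'top', 221.8, 168.4) [0.5 9.9]
('seat', 'scene', 260.4, 248.4) [  0.7 -11.2]
('seat', 'scene', 216.4, 208.5) [93.9 91.5]
('seat', 'wrist', 206.8, 217.4) [-0.7 -1.2]
('seat', 'top', 230.4, 174.7) [-4.4 -1.9]
sd [0.0292748  0.0013506  0.00149156 0.00352318]
```

```bash
python3 - <<'E'
from h import *
f=grab_frame("wrist");p,T=tool();print(np.degrees(np.arctan2(T[1,1],T[0,1])))
g=cv2.cvtColor(f["pixels"],cv2.COLOR_RGB2GRAY)
L=cv2.createLineSegmentDetector().detect(g)[0][:,0]
for x1,y1,x2,y2 in L:
    n=np.hypot(x2-x1,y2-y1)
    if n>22 and max(x1,x2)<335 and min(x1,x2)>165 and max(y1,y2)<262 and abs(y2-y1)>3*abs(x2-x1):
        a,b=onz(f,y1,x1,.1),onz(f,y2,x2,.1);e=(a-b)[:2];e=e*np.sign(e[1])
        print(np.round([x1,y1,x2,y2],1),"len",round(n),"yaw",round(np.degrees(np.arctan2(-e[0],e[1])),1))
for i in range(4):
    f=grab_frame("wrist")
    for n in("hook_left","hook_right","seat"):
        for r in pinpoint("wrist",n)[:1]: print(n,round(r["confidence"],2),np.round(r["position"],1))
E
```

```text
34.82218668183139
[296.3 140.6 299.8 238.2] len 98 yaw 38.9
[218.5 135.9 225.3 162. ] len 27 yaw 48.3
[273.5 145.6 272.7 206.9] len 61 yaw 35.0
[318.9 225.6 318.4 248.1] len 23 yaw 36.6
[201.8 236.9 201.1 204.4] len 33 yaw 33.7
[330.6 208.  328.7 230.8] len 23 yaw 33.7
[269.2 208.1 269.9 151.9] len 56 yaw 34.8
[308.1 204.4 306.3 136.9] len 68 yaw 38.7
[231.2 216.9 230.1 190.6] len 26 yaw 36.1
[286.8 200.7 283.1 120.6] len 80 yaw 38.9
[316.8 148.1 318.1 180.7] len 33 yaw 39.8
[295.  199.4 292.9 141.8] len 58 yaw 38.7
[272.4 257.2 269.2 224.4] len 33 yaw 41.0
[233.6 218.1 232.1 247.9] len 30 yaw 31.2
[296.6 235.6 295.2 204.4] len 31 yaw 39.3
[310.7 169.4 311.2 203.1] len 34 yaw 38.3
[314.2 156.9 313.5 129.4] len 28 yaw 38.9
hook_left 0.63 [146.9 204.4]
hook_right 0.59 [263.  209.6]
seat 0.56 [204.5 216.4]
hook_left 0.84 [150.5 201.5]
hook_right 0.81 [262.5 211.7]
seat 0.74 [206.5 214.6]
hook_left 0.62 [146.  199.8]
hook_right 0.75 [264.7 214.1]
seat 0.96 [205.6 216.8]
hook_left 0.91 [148.5 198.5]
hook_right 0.78 [263.4 212.8]
seat 0.57 [207.5 218.5]
```

```bash
sed -i 's/^s=least/for a in ((148.6,201,"hook_left"),(263.3,212.1,"hook_right"),(206.2,216.7,"seat")): obs+= [(a[2],"wrist",a[0],a[1])]*3\nobs.sort()\nY=np.radians(38.8)\nr0=res\nres=lambda v:r0(np.r_[Y,v[1:]])+0*v[0]\ns=least/' fit.py; sed -i 's/np.linalg.inv/np.linalg.pinv/; s/np.save.*/v=np.r_[Y,s.x[1:]];np.save("fit.npy",v)/' fit.py
cat >> fit.py <<'E'
M=frame(Y,0)
q=v[1:]+M@[.040,0,.011]
print("mid",M.round(3).tolist());print("bar target underside centre",q,"tool shift to there from TCP (after turn axes too)",1e3*T.T@(q-p))
E
python3 fit.py
```

```text
yaw 35.0 seat [0.49872465 0.13482443 0.1088624 ]
('ejector_top', 'top', 226.0, 170.0) [-4.2  0. ]
('ejector_top', 'top', 226.1, 166.8) [ 4.2 -0.3]
('hook_left', 'scene', 272.0, 256.0) [-0.7 -2.2]
('hook_left', 'scene', 276.0, 255.1) [  1.3 -11.1]
('hook_left', 'top', 244.0, 153.0) [10.4  4. ]
('hook_left', 'wrist', 148.5, 200.9) [-0.4  0.1]
('hook_left', 'wrist', 148.6, 201) [-0.5  0. ]
('hook_left', 'wrist', 148.6, 201) [-0.5  0. ]
('hook_left', 'wrist', 148.6, 201) [-0.5  0. ]
('hook_left', 'wrist', 205.8, 216.4) [-14.1 -50.4]
('hook_right', 'scene', 234.0, 248.0) [1.  0.7]
('hook_right', 'scene', 236.5, 248.3) [ 0.3 -5.3]
('hook_right', 'top', 221.0, 190.7) [-1.3 -5.6]
('hook_right', 'top', 223.0, 190.0) [  0.6 -10.9]
('hook_right', 'wrist', 260.4, 210.7) [2.  2.6]
('hook_right', 'wrist', 263.3, 212.1) [ 0.7 -0.2]
('hook_right', 'wrist', 263.3, 212.1) [ 0.7 -0.2]
('hook_right', 'wrist', 263.3, 212.1) [ 0.7 -0.2]
('seat', 'scene', 255.0, 250.0) [-2.4  2.9]
('seat', 'scene', 256.5, 251.6) [-6.2 -0.6]
('seat', 'top', 217.9, 172.7) [ 0.7 32.7]
('seat', 'top', 232.1, 172.6) [ 0.9 -5.5]
('seat', 'wrist', 205.5, 216.7) [-0.4 -1.3]
('seat', 'wrist', 206.2, 216.7) [-0.4 -2. ]
('seat', 'wrist', 206.2, 216.7) [-0.4 -2. ]
('seat', 'wrist', 206.2, 216.7) [-0.4 -2. ]
('seat', 'wrist', 337.7, 244.6) [ -27.5 -129.7]
sd [0.         0.00080866 0.00100803 0.00276043]
mid [[0.675, -0.627, -0.39], [0.543, 0.779, -0.313], [0.5, 0.0, 0.866]]
bar target underside centre [0.52143535 0.1530843  0.13838868] tool shift to there from TCP (after turn axes too) [-2.27273426 -6.41565895 41.26689324]
```

Request:
step_arm(plan=[{"x": 0, "y": 0, "z": 0, "turn": -0.65}, {"x": -1.5, "y": -4.1, "z": 10, "turn": 0}, {"x": -1.6, "y": -4.1, "z": 10, "turn": 0}, {"x": 0, "y": 0, "z": 10, "turn": 0}, {"x": 0, "y": 0, "z": 6, "turn": 0}, {"x": 0, "y": 0, "z": 0, "turn": 0}, {"x": 0, "y": 0, "z": 0, "turn": 0}])

```text
clock: 17.92
eef_pos: [0.5203, 0.151, 0.1426]
eef_rot: [-0.001, 0.433, 0.901, -0.0]
contact_force: [-0.1, -0.4, -1.8]
gripper_width: 0.272
grip_force: 30.0
```

```bash
cat > chk.py <<'E'
from h import *
from fit import frame
E
cat > look.py <<'E'
from h import *
v=np.load("fit.npy");th=v[0]
def frame(th):
    u=np.array([np.cos(th),np.sin(th),0]);k=np.array([0,0,1.]);c,s=np.cos(np.pi/6),.5
    xs=c*u+s*k; zs=-s*u+c*k; return np.column_stack([xs,np.cross(zs,xs),zs])
M=frame(th)
p,T=tool();f=grab_frame("wrist");S=read_state();print("tcp",p,"yaw",np.degrees(np.arctan2(T[1,1],T[0,1])),"F",np.round(S["contact_force"],1))
r=max(masks_of("wrist","mould_bar"),key=lambda m:m["mask"].sum());print("mask",r["confidence"],r["rect"])
rows=np.where(r["mask"].any(1))[0];far=rows[0]+1;cols=np.where(r["mask"][far+4])[0];print("far row",far,"cols",cols[[0,-1]])
q=onz(f,far,cols.mean(),p[2]+.0203+.016);print("far end tool x (58 if centred)",1e3*T.T@(q-p))
for n,P in dict(hook_left=(1,55,16),hook_right=(1,-55,16),seat=(0,0,0)).items():
    for o in pinpoint("wrist",n)[:1]: print(n,round(o["confidence"],2),np.round(o["position"],1),"pred",np.round(proj(f,v[1:]+M@np.array(P)/1e3)[0][::-1],1))
g=cv2.cvtColor(f["pixels"],cv2.COLOR_RGB2GRAY)
for x1,y1,x2,y2 in cv2.createLineSegmentDetector().detect(g)[0][:,0]:
    n=np.hypot(x2-x1,y2-y1)
    if n>40 and max(x1,x2)<345 and min(x1,x2)>165 and max(y1,y2)<265 and abs(y2-y1)>3*abs(x2-x1):
        a,b=onz(f,y1,x1,.13),onz(f,y2,x2,.13);e=(a-b)[:2];e=e*np.sign(e[1])
        print(np.round([x1,y1,x2,y2],1),"yaw",round(np.degrees(np.arctan2(-e[0],e[1])),1))
E
python3 look.py
```

```text
tcp [0.5202663  0.15097982 0.14261112] yaw 38.69250245139037 F [ 0.7  0.4 -1.6]
mask 0.56 [253.0, 230.9, 42.4, 174.0]
far row 142 cols [230 272]
far end tool x (58 if centred) [ 59.78138417  -1.29730518 -36.23352077]
hook_left 0.6 [145.8 210.6] pred [144.2 208. ]
seat 0.59 [209.3 221.2] pred [209.2 221.1]
[336.6 161.9 332.3 239.4] yaw 39.3
[317.  143.1 314.1 209.4] yaw 38.9
[269.  210.6 270.2 150.6] yaw 38.3
[323.7 206.9 327.3 139.3] yaw 38.8
[303.7 205.6 306.9 118.2] yaw 38.8
[310.8 210.6 313.8 145.7] yaw 38.7
```

Request:
step_arm(plan=[{"x": -1, "y": 0, "z": 7, "turn": 0}, {"x": 0, "y": 0, "z": 7, "turn": 0}, {"x": 0, "y": 0, "z": 0, "turn": 0}, {"x": 0, "y": 0, "z": 0, "turn": 0}])

```text
clock: 18.5
eef_pos: [0.5206, 0.1502, 0.1285]
eef_rot: [-0.001, 0.433, 0.902, -0.001]
contact_force: [0.0, -1.0, -2.7]
gripper_width: 0.273
grip_force: 30.0
```

Request:
step_arm(plan=[{"x": 0, "y": 0, "z": 1, "turn": 0}, {"x": 0, "y": 0, "z": 1, "turn": 0}, {"x": 0, "y": 0, "z": 0, "turn": 0}])

```text
clock: 18.75
eef_pos: [0.5216, 0.1503, 0.1276]
eef_rot: [0.0, 0.433, 0.902, 0.0]
contact_force: [1.0, -0.4, -2.3]
gripper_width: 0.273
grip_force: 30.0
```

Request:
step_arm(plan=[{"x": 0, "y": 0, "z": 1, "turn": 0}, {"x": 0, "y": 0, "z": 1, "turn": 0}, {"x": 0, "y": 0, "z": 0, "turn": 0}])

```text
clock: 19.0
eef_pos: [0.5215, 0.1503, 0.1255]
eef_rot: [-0.0, 0.433, 0.902, -0.0]
contact_force: [-0.5, -0.1, -3.1]
gripper_width: 0.272
grip_force: 30.0
```

Request:
step_arm(plan=[{"x": 0, "y": 0, "z": 1, "turn": 0}, {"x": 0, "y": 0, "z": 1, "turn": 0}, {"x": 0, "y": 0, "z": 0, "turn": 0}])

```text
clock: 19.25
eef_pos: [0.5214, 0.1503, 0.1234]
eef_rot: [-0.0, 0.433, 0.902, -0.0]
contact_force: [-0.5, -0.2, -2.0]
gripper_width: 0.273
grip_force: 30.0
```

Request:
step_arm(plan=[{"x": 0, "y": 0, "z": 1, "turn": 0}, {"x": 0, "y": 0, "z": 1, "turn": 0}, {"x": 0, "y": 0, "z": 0, "turn": 0}])

```text
clock: 19.5
eef_pos: [0.5214, 0.1503, 0.1214]
eef_rot: [-0.0, 0.433, 0.902, -0.0]
contact_force: [-0.2, -0.2, -2.9]
gripper_width: 0.273
grip_force: 30.0
```

Request:
step_arm(plan=[{"x": 0, "y": 0, "z": 1, "turn": 0}, {"x": 0, "y": 0, "z": 1, "turn": 0}, {"x": 0, "y": 0, "z": 0, "turn": 0}])

```text
clock: 19.75
eef_pos: [0.5214, 0.1503, 0.1194]
eef_rot: [-0.0, 0.433, 0.902, -0.0]
contact_force: [-0.5, -0.0, -2.4]
gripper_width: 0.273
grip_force: 30.0
```

Request:
step_arm(plan=[{"x": 0, "y": 0, "z": 1, "turn": 0}, {"x": 0, "y": 0, "z": 1, "turn": 0}, {"x": 0, "y": 0, "z": 0, "turn": 0}])

```text
clock: 20.0
eef_pos: [0.5219, 0.1505, 0.1183]
eef_rot: [0.0, 0.433, 0.902, 0.0]
contact_force: [-1.4, -0.0, 2.8]
gripper_width: 0.269
grip_force: 30.0
```

Request:
step_arm(plan=[{"x": 0, "y": 0, "z": 1, "turn": 0}, {"x": 0, "y": 0, "z": 1, "turn": 0}, {"x": 0, "y": 0, "z": 0, "turn": 0}])

```text
clock: 20.25
eef_pos: [0.5223, 0.1504, 0.1162]
eef_rot: [0.001, 0.433, 0.902, 0.0]
contact_force: [-0.5, 0.1, 3.3]
gripper_width: 0.274
grip_force: 30.0
```

```bash
python3 - <<'E'
from h import *
s=read_state()
for k in("eef_pos","contact_force","torque"):print(k,np.round(s[k],4))
E
python3 look.py
```

```text
eef_pos [0.5223 0.1504 0.1162]
contact_force [-0.5054  0.1314  3.2636]
torque [ 0.088  -0.0348 -0.0058]
tcp [0.52227289 0.15041585 0.11622619] yaw 38.724513458607376 F [-0.9  0.2  3.1]
mask 0.81 [251.4, 231.6, 45.5, 173.2]
far row 142 cols [230 271]
far end tool x (58 if centred) [ 59.79643984  -1.58553601 -36.35243462]
hook_left 0.67 [143.6 199.2] pred [143.6 200.3]
seat 0.91 [214.1 213.2] pred [216.3 215.8]
[323.2 141.9 319.7 210.7] yaw 38.8
[329.  214.4 333.4 138.1] yaw 38.9
[308.2 209.4 312.2 114.4] yaw 38.8
[315.9 224.4 319.7 144.4] yaw 38.9
[336.2 143.1 333.7 184.4] yaw 38.8
```

Request:
step_arm(plan=[{"x": 0, "y": 0, "z": -1.5, "turn": 0}, {"x": 0, "y": 0, "z": 0, "turn": 0}])

```text
clock: 20.67
eef_pos: [0.5214, 0.1498, 0.1172]
eef_rot: [0.0, 0.433, 0.902, -0.001]
contact_force: [0.2, -1.1, 2.5]
gripper_width: 0.27
grip_force: 30.0
```

Request:
step_arm(plan=[{"x": 0, "y": 0, "z": 0, "turn": 0}, {"x": 0, "y": 0, "z": 0, "turn": 0}, {"x": 0, "y": 0, "z": 0, "turn": 0}, {"x": 0, "y": 0, "z": 0, "turn": 0}, {"x": 0, "y": 0, "z": 0, "turn": 0}, {"x": 0, "y": 0, "z": 0, "turn": 0}, {"x": 0, "y": 0, "z": -15, "turn": 0}, {"x": 0, "y": 0, "z": -25, "turn": 0}, {"x": 0, "y": 0, "z": -20, "turn": 0}, {"x": 0, "y": 0, "z": 0, "turn": 0}], grip=0.5)

```text
clock: 21.5
eef_pos: [0.5251, 0.1509, 0.1821]
eef_rot: [0.004, 0.433, 0.902, 0.003]
contact_force: [0.9, -0.0, -0.2]
gripper_width: 0.498
grip_force: 0.0
```

```bash
cat > bar2.py <<'E'
from h import *
v=np.load("fit.npy");th=v[0]
u=np.array([np.cos(th),np.sin(th),0]);k=np.array([0,0,1.]);xs=.8660254*u+.5*k;zs=-.5*u+.8660254*k;M=np.column_stack([xs,np.cross(zs,xs),zs])
def onplane(f,row,col,zz):
    o,d=ray(f,row,col);o=M.T@(o-v[1:]);d=M.T@d;return (o+d*(zz-o[2])/d[2])*1e3
if __name__=="__main__":
    p,T=tool();f=grab_frame("wrist");print("tcp",p)
    for r in pinpoint("wrist","mould_bar")[:2]: print("pin",round(r["confidence"],2),np.round(r["position"],1),"seat xyz if z=11",onplane(f,*r["position"],.011).round(1))
    for r in masks_of("wrist","mould_bar")[:2]:
        b=cv2.boxPoints(cv2.minAreaRect(np.argwhere(r["mask"])[:,::-1].astype(np.float32)))
        print(r["confidence"],r["mask"].sum(),[onplane(f,y,x,.027).round(1).tolist() for x,y in b])
    for n in("hook_left","hook_right"):
        for r in pinpoint("wrist",n)[:2]: print(n,round(r["confidence"],2),onplane(f,*r["position"],.016).round(1))
    for c in("scene",):
        s=grab_frame(c)
        for r in pinpoint(c,"mould_bar")[:3]: print(c,round(r["confidence"],2),np.round(r["position"],1),onplane(s,*r["position"],.011).round(1))
E
python3 bar2.py
```

```text
tcp [0.52512672 0.15089732 0.18213308]
pin 0.72 [201.2 244.2] seat xyz if z=11 [33.3  0.4 11. ]
0.62 4253 [[22.3, 58.1, 27.0], [53.1, 58.4, 27.0], [53.2, -52.4, 27.0], [18.7, -61.0, 27.0]]
hook_left 0.63 [ 4.2 55.5 16. ]
hook_right 0.83 [  1.2 -52.4  16. ]
scene 0.89 [244.9 240.2] [ 26.7 -18.5  11. ]
scene 0.55 [166.7 339.3] [-461.  -521.2   11. ]
```

Request:
step_arm(plan=[{"x": 0, "y": 0, "z": 0, "turn": 1.15}, {"x": 0, "y": 0, "z": 0, "turn": 1.15}, {"x": 0, "y": 0, "z": 0, "turn": 1.15}, {"x": 0, "y": 0, "z": 0, "turn": 1.15}, {"x": 0, "y": 0, "z": 0, "turn": 1.15}, {"x": 0, "y": 0, "z": 0, "turn": 1.15}, {"x": 0, "y": 0, "z": 0, "turn": 1.15}, {"x": 0, "y": 0, "z": 0, "turn": 1.15}, {"x": 0, "y": 0, "z": 0, "turn": 1.15}, {"x": 0, "y": 0, "z": 0, "turn": 1.15}, {"x": 0, "y": 0, "z": 0, "turn": 1.15}, {"x": 0, "y": 0, "z": 0, "turn": 1.15}, {"x": 0, "y": 0, "z": 0, "turn": 1.2}, {"x": 0, "y": 0, "z": 0, "turn": 0}], grip=0.5)

```text
clock: 23.02
eef_pos: [0.521, 0.1502, 0.1761]
eef_rot: [-0.0, 0.944, 0.331, -0.001]
contact_force: [-0.7, -0.7, 0.3]
gripper_width: 0.5
grip_force: 0.0
```

```bash
python3 bar2.py; python3 - <<'E'
from h import *
p,T=tool();print(p,np.round(T,3).tolist(),np.degrees(np.arctan2(T[1,0],T[0,0])))
v=np.load("fit.npy");u=np.array([np.cos(v[0]),np.sin(v[0]),0]);print("to go",1e3*T.T@(v[1:]+.012*u-p))
E
```

```text
tcp [0.52096735 0.15018571 0.17611938]
pin 0.69 [210.  251.1] seat xyz if z=11 [33.5 -0.5 11. ]
0.77 3975 [[62.0, 51.8, 27.0], [63.1, -53.3, 27.0], [24.6, -59.6, 27.0], [23.2, 58.0, 27.0]]
0.18 1676 [[115.3, 34.0, 27.0], [115.1, -36.3, 27.0], [11.7, -49.0, 27.0], [12.0, 47.5, 27.0]]
hook_left 0.86 [ 1.9 52.3 16. ]
hook_right 0.91 [ -1.4 -53.2  16. ]
hook_right 0.21 [16.5  0.4 16. ]
scene 0.78 [248.3 240.1] [28.6 -7.6 11. ]
scene 0.51 [168.  339.9] [-461.1 -514.    11. ]
[0.5214876  0.15027169 0.17702182] [[0.779, 0.627, -0.0], [0.627, -0.779, -0.0], [-0.0, -0.0, -1.0]] 38.820243775791354
to go [-15.40345237  -2.2216926   68.16310867]
```

Request:
step_arm(plan=[{"x": -7.7, "y": -1, "z": 10, "turn": 0}, {"x": -7.7, "y": -1, "z": 10, "turn": 0}, {"x": 0, "y": 0, "z": 10, "turn": 0}, {"x": 0, "y": 0, "z": 4, "turn": 0}, {"x": 0, "y": 0, "z": 2, "turn": 0}, {"x": 0, "y": 0, "z": 0, "turn": 0}])

```text
clock: 23.87
eef_pos: [0.5083, 0.1423, 0.1407]
eef_rot: [-0.0, 0.943, 0.332, -0.0]
contact_force: [-0.2, -0.0, -0.2]
gripper_width: 0.498
grip_force: 0.0
```

Request:
step_arm(plan=[{"x": 0, "y": 0, "z": 1.5, "turn": 0}, {"x": 0, "y": 0, "z": 1.5, "turn": 0}, {"x": 0, "y": 0, "z": 0, "turn": 0}])

```text
clock: 24.12
eef_pos: [0.5086, 0.1423, 0.1383]
eef_rot: [0.0, 0.943, 0.332, 0.0]
contact_force: [-0.7, -0.6, 0.3]
gripper_width: 0.498
grip_force: 0.0
```

Request:
step_arm(plan=[{"x": 0, "y": 0, "z": 1.5, "turn": 0}, {"x": 0, "y": 0, "z": 1.5, "turn": 0}, {"x": 0, "y": 0, "z": 0, "turn": 0}])

```text
clock: 24.37
eef_pos: [0.5081, 0.1422, 0.1349]
eef_rot: [-0.0, 0.943, 0.332, -0.0]
contact_force: [-0.2, 0.1, -0.8]
gripper_width: 0.503
grip_force: 0.0
```

Request:
step_arm(plan=[{"x": 0, "y": 0, "z": 1.5, "turn": 0}, {"x": 0, "y": 0, "z": 1.5, "turn": 0}, {"x": 0, "y": 0, "z": 0, "turn": 0}])

```text
clock: 24.62
eef_pos: [0.508, 0.1422, 0.1318]
eef_rot: [-0.0, 0.943, 0.332, -0.0]
contact_force: [-0.8, 0.2, -0.3]
gripper_width: 0.502
grip_force: 0.0
```

Request:
step_arm(plan=[{"x": 0, "y": 0, "z": 1.5, "turn": 0}, {"x": 0, "y": 0, "z": 1, "turn": 0}, {"x": 0, "y": 0, "z": 0, "turn": 0}])

```text
clock: 24.87
eef_pos: [0.5081, 0.1422, 0.1294]
eef_rot: [-0.0, 0.943, 0.332, -0.0]
contact_force: [0.7, -0.5, -0.8]
gripper_width: 0.503
grip_force: 0.0
```

Request:
step_arm(plan=[{"x": 0, "y": 0, "z": 1.5, "turn": 0}, {"x": 0, "y": 0, "z": 1, "turn": 0}, {"x": 0, "y": 0, "z": 0, "turn": 0}])

```text
clock: 25.12
eef_pos: [0.5081, 0.1422, 0.1269]
eef_rot: [-0.0, 0.943, 0.332, -0.0]
contact_force: [-0.2, 0.0, 0.9]
gripper_width: 0.499
grip_force: 0.0
```

Request:
step_arm(plan=[{"x": 0, "y": 0, "z": 1.5, "turn": 0}, {"x": 0, "y": 0, "z": 1, "turn": 0}, {"x": 0, "y": 0, "z": 0, "turn": 0}])

```text
clock: 25.37
eef_pos: [0.5081, 0.1422, 0.1243]
eef_rot: [-0.0, 0.943, 0.332, -0.0]
contact_force: [0.3, -0.4, 0.1]
gripper_width: 0.501
grip_force: 0.0
```

Request:
step_arm(plan=[{"x": 0, "y": 0, "z": 1.5, "turn": 0}, {"x": 0, "y": 0, "z": 1, "turn": 0}, {"x": 0, "y": 0, "z": 0, "turn": 0}])

```text
clock: 25.62
eef_pos: [0.5081, 0.1422, 0.1219]
eef_rot: [-0.0, 0.943, 0.332, -0.0]
contact_force: [0.5, 0.8, 0.2]
gripper_width: 0.501
grip_force: 0.0
```

Request:
step_arm(plan=[{"x": 0, "y": 0, "z": 1.5, "turn": 0}, {"x": 0, "y": 0, "z": 1, "turn": 0}, {"x": 0, "y": 0, "z": 0, "turn": 0}])

```text
clock: 25.87
eef_pos: [0.5081, 0.1422, 0.1194]
eef_rot: [-0.0, 0.943, 0.332, -0.0]
contact_force: [-0.1, -0.2, -0.1]
gripper_width: 0.5
grip_force: 0.0
```

Request:
step_arm(plan=[{"x": 0, "y": 0, "z": 1.5, "turn": 0}, {"x": 0, "y": 0, "z": 0.5, "turn": 0}, {"x": 0, "y": 0, "z": 0, "turn": 0}])

```text
clock: 26.12
eef_pos: [0.5084, 0.1422, 0.1177]
eef_rot: [0.0, 0.943, 0.332, 0.0]
contact_force: [-0.2, 0.5, 1.2]
gripper_width: 0.499
grip_force: 0.3
```

```bash
python3 bar2.py; python3 -c "
from h import *
s=read_state()
for k in('eef_pos','contact_force','torque'):print(k,np.round(s[k],4))"
```

```text
tcp [0.50839079 0.14222932 0.11767837]
pin 0.77 [211.9 251. ] seat xyz if z=11 [33.8  1.  11. ]
0.79 6948 [[63.9, 50.8, 27.0], [63.8, -51.9, 27.0], [22.7, -60.8, 27.0], [22.7, 59.5, 27.0]]
hook_left 0.8 [ 1.1 53.5 16. ]
hook_right 0.79 [  1.8 -53.3  16. ]
scene 0.86 [169.7 338.9] [-451.2 -500.2   11. ]
scene 0.76 [249.  239.4] [30.9 -4.9 11. ]
eef_pos [0.5084 0.1422 0.1177]
contact_force [ 0.1601 -0.1392  0.304 ]
torque [-0.0173 -0.0136  0.0084]
```

Request:
step_arm(plan=[{"x": 0.7, "y": 0, "z": 1.3, "turn": 0}, {"x": 0.7, "y": 0, "z": 1.3, "turn": 0}, {"x": 0, "y": 0, "z": 0, "turn": 0}])

```text
clock: 26.72
eef_pos: [0.5096, 0.1431, 0.1151]
eef_rot: [0.0, 0.943, 0.332, 0.0]
contact_force: [-0.5, 0.1, 2.1]
gripper_width: 0.501
grip_force: 1.3
```

Request:
step_arm(plan=[{"x": 0.7, "y": 0, "z": 1.3, "turn": 0}, {"x": 0.7, "y": 0, "z": 1.3, "turn": 0}, {"x": 0, "y": 0, "z": 0, "turn": 0}])

```text
clock: 26.97
eef_pos: [0.5107, 0.1441, 0.1125]
eef_rot: [0.0, 0.943, 0.332, 0.0]
contact_force: [-0.3, -0.9, 2.7]
gripper_width: 0.499
grip_force: 1.6
```

Request:
step_arm(plan=[{"x": 0.7, "y": 0, "z": 1.3, "turn": 0}, {"x": 0.7, "y": 0, "z": 1.3, "turn": 0}, {"x": 0.7, "y": 0, "z": 1.3, "turn": 0}, {"x": 0.7, "y": 0, "z": 1.3, "turn": 0}, {"x": 0, "y": 0, "z": 0, "turn": 0}])

```text
clock: 27.38
eef_pos: [0.513, 0.1459, 0.1073]
eef_rot: [-0.0, 0.943, 0.332, 0.0]
contact_force: [-0.6, 0.0, 5.0]
gripper_width: 0.5
grip_force: 2.3
```

Request:
step_arm(plan=[{"x": 0.7, "y": 0, "z": 1.3, "turn": 0}, {"x": 0.7, "y": 0, "z": 1.3, "turn": 0}, {"x": 0, "y": 0, "z": 0, "turn": 0}])

```text
clock: 27.63
eef_pos: [0.5141, 0.1468, 0.1048]
eef_rot: [-0.0, 0.943, 0.332, 0.0]
contact_force: [-1.3, -0.2, 5.9]
gripper_width: 0.504
grip_force: 2.7
```

Request:
step_arm(plan=[{"x": 0.7, "y": 0, "z": 1.3, "turn": 0}, {"x": 0.5, "y": 0, "z": 0.9, "turn": 0}, {"x": 0, "y": 0, "z": 0, "turn": 0}])

```text
clock: 27.88
eef_pos: [0.515, 0.1475, 0.1031]
eef_rot: [0.0, 0.943, 0.332, 0.0]
contact_force: [-3.0, -0.3, 6.9]
gripper_width: 0.5
grip_force: 3.8
```

Request:
step_arm(plan=[{"x": 0.5, "y": 0, "z": 0.9, "turn": 0}, {"x": 0.5, "y": 0, "z": 0.9, "turn": 0}, {"x": 0, "y": 0, "z": 0, "turn": 0}])

```text
clock: 28.13
eef_pos: [0.5153, 0.1476, 0.1028]
eef_rot: [0.0, 0.943, 0.332, -0.001]
contact_force: [-6.4, -3.3, 16.0]
gripper_width: 0.498
grip_force: 8.6
```

Request:
step_arm(plan=[{"x": 0, "y": 0, "z": 0, "turn": 0}, {"x": 0, "y": 0, "z": 0, "turn": 0}, {"x": -1.73, "y": 0, "z": 1, "turn": 0}, {"x": -1.73, "y": 0, "z": 1, "turn": 0}, {"x": -1.73, "y": 0, "z": 1, "turn": 0}, {"x": -1.73, "y": 0, "z": 1, "turn": 0}, {"x": -1.73, "y": 0, "z": 1, "turn": 0}, {"x": 0, "y": 0, "z": 0, "turn": 0}])

```text
clock: 28.8
eef_pos: [0.5125, 0.1437, 0.1]
eef_rot: [0.0, 0.943, 0.332, 0.004]
contact_force: [-1.9, 1.3, 18.8]
gripper_width: 0.499
grip_force: 8.1
```

```bash
python3 bar2.py
```

```text
tcp [0.51250318 0.14369004 0.09997979]
pin 0.78 [211.1 253.8] seat xyz if z=11 [46.6 -2.  11. ]
pin 0.6 [172.7 247.9] seat xyz if z=11 [74.8  1.2 11. ]
0.65 24489 [[123.5, 43.4, 27.0], [123.5, -44.4, 27.0], [11.4, -74.9, 27.0], [11.8, 74.0, 27.0]]
0.59 6846 [[72.5, 43.3, 27.0], [72.4, -46.2, 27.0], [37.7, -53.7, 27.0], [37.9, 50.6, 27.0]]
hook_left 0.81 [ 3.1 51.5 16. ]
hook_right 0.58 [ -1.6 -53.1  16. ]
hook_right 0.33 [ 101.5 -105.    16. ]
scene 0.58 [169.4 341.7] [-467.7 -509.2   11. ]
scene 0.53 [255.5 238.4] [36.7 15.8 11. ]
scene 0.27 [222.9 289.3] [-144.4 -143.5   11. ]
```

```bash
cat > b3.py <<'E'
from bar2 import *
import sys
zt=float(sys.argv[1]);v[3]-=.006
p,T=tool();f=grab_frame("wrist");s=read_state()
print("tcp",p.round(4),"tcp seat",(1e3*M.T@(p-v[1:])).round(1),"F seat",(M.T@np.array(s["contact_force"])).round(1),"clock",round(s["clock"],2))
for i in range(3):
    if i: f=grab_frame("wrist")
    for r in pinpoint("wrist","mould_bar")[:1]: print("bar",round(r["confidence"],2),np.round(r["position"],1),onplane(f,*r["position"],zt/1e3).round(1))
    for n in("hook_left","hook_right"):
        for r in pinpoint("wrist",n)[:1]: print(n,onplane(f,*r["position"],.016).round(1))
E
python3 b3.py -5
```

```text
tcp [0.5125 0.1437 0.1   ] tcp seat [ 12.7  -1.7 -10.6] F seat [ 8.1  1.7 17.2] clock 29.2
bar 0.92 [213.8 251. ] [25.5 -0.4 -5. ]
hook_left [-2.6 54.3 16. ]
hook_right [  0.4 -53.2  16. ]
bar 0.9 [211.8 252.8] [27.5 -1.6 -5. ]
hook_left [-2.7 55.9 16. ]
hook_right [ -2.1 -55.3  16. ]
bar 0.75 [216.  252.6] [23.3 -1.5 -5. ]
hook_left [-1.1 54.7 16. ]
hook_right [ -4.4 -55.4  16. ]
```

Request:
step_arm(plan=[{"x": -1.73, "y": 0, "z": 1, "turn": 0}, {"x": -1.73, "y": 0, "z": 1, "turn": 0}, {"x": -1.73, "y": 0, "z": 1, "turn": 0}, {"x": -1.73, "y": 0, "z": 1, "turn": 0}, {"x": -1.73, "y": 0, "z": 1, "turn": 0}, {"x": -1.73, "y": 0, "z": 1, "turn": 0}, {"x": -1.73, "y": 0, "z": 1, "turn": 0}, {"x": -1.73, "y": 0, "z": 1, "turn": 0}])

```text
clock: 30.42
eef_pos: [0.5031, 0.1346, 0.0924]
eef_rot: [0.001, 0.943, 0.332, 0.005]
contact_force: [-0.4, 0.1, 19.2]
gripper_width: 0.502
grip_force: 8.2
```

```bash
sed -i 's/range(3)/range(1)/' b3.py; python3 b3.py -5
```

```text
tcp [0.5031 0.1346 0.0924] tcp seat [ -2.4  -2.9 -10.7] F seat [ 7.5  0.3 15.8] clock 30.47
bar 0.63 [212.2 253.5] [12.  -3.2 -5. ]
hook_left [ 0.7 52.  16. ]
hook_right [-0.5 54.1 16. ]
```

Request:
step_arm(plan=[{"x": -1.73, "y": -0.15, "z": 1, "turn": 0}, {"x": -1.73, "y": -0.15, "z": 1, "turn": 0}, {"x": -1.73, "y": -0.15, "z": 1, "turn": 0}, {"x": -1.73, "y": -0.15, "z": 1, "turn": 0}, {"x": -1.73, "y": -0.15, "z": 1, "turn": 0}])

```text
clock: 31.03
eef_pos: [0.4963, 0.1294, 0.0874]
eef_rot: [0.002, 0.943, 0.332, 0.006]
contact_force: [-0.5, -0.5, 18.6]
gripper_width: 0.501
grip_force: 8.2
```

```bash
python3 b3.py -5
```

```text
tcp [0.4963 0.1294 0.0874] tcp seat [-12.3  -2.7 -10.7] F seat [ 8.6 -0.6 16.3] clock 31.08
bar 0.64 [212.  249.9] [ 2.3 -0.6 -5. ]
hook_left [-1.2 53.  16. ]
hook_right [ -7.1 -57.7  16. ]
```

Request:
step_arm(plan=[{"x": -1.73, "y": -0.1, "z": 1, "turn": 0}, {"x": -1.73, "y": -0.1, "z": 1, "turn": 0}, {"x": -1.73, "y": -0.1, "z": 1, "turn": 0}])

```text
clock: 31.48
eef_pos: [0.4923, 0.1264, 0.0845]
eef_rot: [0.002, 0.943, 0.332, 0.006]
contact_force: [1.0, -0.7, 21.1]
gripper_width: 0.503
grip_force: 8.8
```

```bash
python3 b3.py -5
```

```text
tcp [0.4923 0.1264 0.0845] tcp seat [-18.1  -2.5 -10.8] F seat [ 8.2  0.2 15.8] clock 31.53
bar 0.82 [211.7 254.7] [-3.1 -3.7 -5. ]
hook_left [-0.5 52.4 16. ]
hook_right [ -3.  -55.5  16. ]
```

Request:
step_arm(plan=[{"x": -1.7, "y": 0, "z": 1, "turn": 0}, {"x": 0, "y": 0, "z": 0, "turn": 0}, {"x": -0.5, "y": 0, "z": -0.9, "turn": 0}, {"x": -0.5, "y": 0, "z": -0.9, "turn": 0}, {"x": -0.5, "y": 0, "z": -0.9, "turn": 0}, {"x": -0.5, "y": 0, "z": -1.5, "turn": 0}, {"x": -0.5, "y": 0, "z": -2, "turn": 0}, {"x": -0.5, "y": 0, "z": -3, "turn": 0}, {"x": 0, "y": 0, "z": -10, "turn": 0}, {"x": 0, "y": 0, "z": -20, "turn": 0}, {"x": 0, "y": 0, "z": -25, "turn": 0}, {"x": 0, "y": 0, "z": 0, "turn": 0}, {"x": 0, "y": 0, "z": 0, "turn": 0}])

```text
clock: 32.77
eef_pos: [0.4838, 0.1234, 0.144]
eef_rot: [0.0, 0.943, 0.332, 0.001]
contact_force: [-0.4, 0.8, -0.2]
gripper_width: 0.502
grip_force: 0.0
```

```bash
sed -i 's/range(1)/range(3)/' b3.py; cat >> b3.py <<'E'
g=cv2.cvtColor(f["pixels"],cv2.COLOR_RGB2GRAY)
for x1,y1,x2,y2 in cv2.createLineSegmentDetector().detect(g)[0][:,0]:
    a,b=onplane(f,y1,x1,.016),onplane(f,y2,x2,.016)
    if abs(a-b)[1]>20 and abs((a+b)[0]/2)<45 and abs((a+b)[1]/2)<75: print("line",a[:2].round(1),b[:2].round(1))
E
python3 b3.py 0
```

```text
tcp [0.4838 0.1234 0.144 ] tcp seat [ 4.3  0.4 45.1] F seat [-0.8  0.9  0.3] clock 32.82
bar 0.7 [187.  256.4] [-2.3 -2.7  0. ]
hook_left [-2.7 54.5 16. ]
hook_right [ -4.2 -54.1  16. ]
bar 0.94 [185.8 256.3] [-3.2 -1.2  0. ]
hook_left [ 1.3 54.9 16. ]
hook_right [  0.  -54.5  16. ]
bar 0.81 [190.5 256.3] [-7.9 -1.8  0. ]
hook_left [-1. 54. 16.]
hook_right [ -2.  -55.3  16. ]
line [-16.1  -8.6] [-13.6  40.9]
line [-13.4 -41.1] [-15.3 -11.6]
line [21. 63.] [22.7 22.7]
line [ 22.7 -22.6] [ 22.  -61.7]
line [22.2 16.2] [ 22.6 -16. ]
line [  8.1 -14.8] [8.1 9.9]
line [ 8.2 13.8] [ 7.9 41.5]
line [  8.1 -42.4] [  8.2 -16.7]
```

```bash
python3 -c "
from rig import *
print(close_job())"
```

```text
the job is handed in; nothing more can be done
None
```

I handed the job in at about 33 s; no verdict came back. The last wrist-camera readings put the clamp bar under both hooks, about 3 mm below the seat along the slope (roughly ±3 mm), about 2 mm off centre sideways and parallel to the hooks. Nothing in those readings directly checks that it sprang up against the roofs.

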